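# Wind the lid press down with its crank

### The arm

A 6-joint arm with a two-finger parallel gripper is mounted at the origin on a cart in front of the work surface, level with it; the furniture and walls round the work are solid. World frame = base frame: x ahead of the robot, y to its left, z up, the work surface at z = 0. Lengths are in m, angles in rad, forces in N, time in s.
With the tool pointing down it reaches from about 0.25 to 0.85 m from the base axis. Payload 12.5 kg.
Tool frame: the origin (TCP) lies midway between the tips of the shut fingers; the grasp point (between the pads) lies behind it (robot.pinch_z is the z of the grasp point in the tool frame, in m); z points along the fingers, y is the direction in which the jaws open and shut (so a half turn about z gives the same grasp; the last joint's range is limited). The gripper opens to 93 mm and grips with 3 to 60 N. Pads are 15 mm wide; open, the fingers measure 128 mm over their backs; the gripper's body (75 mm by 188 mm) begins 65 mm behind the grasp point.
Start: joints at [1.083, 0.351, 1.652, -0, 1.139, -0.085], TCP at [0.216, 0.506, 0.219] pointing down, gripper open.
Joint ranges: [-2.75, 2.75], [-0.79, 2.1], [0.01, 2.65], [-1.57, 4.71], [0.07, 3.14], [-2.87, 2.87]. Speed limits (rad/s): [2.22, 2.22, 2.79, 3.14, 3.14, 3.14].

### API

Orientations are given as a unit quaternion [x, y, z, w].
In Python, from cell import robot gives the robot as it stands.
- The arm moves only by the tool play_rows, never from a script. Its argument "steps" is one flat list of numbers, 5 for each row, row after row: the opening, from 0 (shut) to 1 (fully open), then the shift along the world's x, y, z in m, then the turn about the world's z in rad. In form: [claw, tx, ty, tz, twist, claw, tx, ty, tz, twist, ...]. A call has 1 to 10 rows; each row shifts and turns the pose as measured when the row begins; what a row does not reach is not made up. A row lasts 1/8 s, in which the tool goes at most 62.5 mm and 10.7 degrees, less where a joint would pass 70% of its speed; a pose out of reach is approached as far as the arm can. A call is refused whole if a number of a shift passes 0.0625 or a number of a turn 0.188, either way. A call with a gripper value outside its range is refused whole. The fingers move at their own pace and stop on an object; "newtons" is the grip in N (left out, the last holds). Time passes only in rows, so rows that do not move let the fingers close. It gives the time, the measured TCP pose, the force and the opening at its end, in the units of the state.
- robot.read_state(): the state, without advancing time (a new reading comes with each control period).
- robot.camera(name): name is "side" or "top"; returns a dict with "pixels" (420x560x3 uint8, red, green, blue), "camera_matrix" (3x3 intrinsics, pixels), "xyz" and "attitude" of the camera in the world. Camera axes: x right, y down, z forward; pixel columns grow to the right and rows downward; lengths in m; the calibration is good to about 2 mm. A picture is of the moment at which its call begins. There is no depth.
- robot.finish_job(): hands the job in, once; it reports no verdict.
Trained networks look in a picture, given as the dict that the camera call returned (one of the last four; its "shot" number tells which), for a name from the list of things; names that differ only in an ending like _2 or _b are one class to them, and where a whole thing is asked for, a point or a joint stands for the part that bears it (a point fixed in the world has none). Each returns a list of dicts, best first, with "score" (0 to 1); they miss things now and then, are a little off and sometimes report something else, mostly with a low value. They report only what shows in the picture. A call takes as long as a camera call. They do not tell look-alikes from the thing itself.
- robot.outline_of(picture, label): "pixels" (420x560 bool, what is visible of it) and "bbox" ([left, top, right, bottom] in pixels, round what is visible of it).
The state is a dict: "clock": time; "qpos": joint angles; "joint_velocities": joint speeds; "joint_torque": joint torques, N m; "tool_pos": TCP position; "tool_rot": TCP orientation; "force": force on the tool from outside, world axes, zero at the start; "moment": the same for the moment, N m; "width": finger opening in m.
Only numpy, scipy, OpenCV 4.12 (cv2) and the standard library are available. Lean on these libraries where they do the work, as an engineer would, in place of code of your own. Each camera call takes 0.05 s, during which the arm holds its last target.

### The job

Fit the loose crank fully onto the square shaft on top of the press, then take its red knob and wind it clockwise, round after round, until the plate is fully down on the tub's lid and the crank comes up firm. Push gently and do not force it at the stop; leave the crank seated on the shaft, let go, and leave the other things where they are.

Things in the scene. Friction and masses are not known exactly. Their poses are not given: they have to be found in the camera images.
- press: Screw press fixed to the worktop. Origin: centre of the underside of its wooden base (150 x, 200 y, 14 mm), on the vertical shaft axis; z up. Two steel posts at y = +-83 mm carry a wooden bridge (40 x 196 mm, top 150 mm up); on it a round housing 46 mm wide ends 165 mm up, the square shaft rises from it. A magenta lidded tub (128 mm wide) is fixed under the plate.
- shaft_top (a point): Top of the drive shaft, on its axis, 193 mm above the worktop; does not turn with it. The shaft is a 16 x 16 mm steel square from 165 to 185 mm up, then a round pilot pin 13 mm wide, 8 mm tall, tapered over the last 3, which enters the socket at any angle. The angle of the square's flats is NOT reported and differs each time: look, or try angles with light pressure until the crank drops on.
- shaft_foot (a point): Foot of the square shaft, on its axis, 165 mm up, fixed in the press. The shaft needs 0.12 to 0.2 Nm to turn, so it stands still under a light touch. Clockwise seen from above winds the plate down, 12 mm a turn; 2.0 to 2.3 turns remain at the start, then the plate stops and the shaft yields only against a spring of about 2 Nm/rad: the drag at the knob climbs well above the 1 to 3 N of winding.
- plate_underside (a point): Centre of the underside of the round aluminium pressing plate (112 mm wide), which travels vertically and stays where it is left. Starts 24 to 29 mm above the tub's lid.
- tub_lid (a point): Centre of the top of the magenta tub's lid, 83 mm above the worktop. The plate is fully down, at its hard stop, when its underside is at this height.
- crank: Loose crank, about 160 g, flat on the worktop, socket down. Origin: on the socket axis in the flat underside; z up, x along the arm to the knob. Steel hub 36 x 36 mm, 43 mm tall, flats square to x and y: grip it across y. Aluminium arm 16 mm wide, 8 mm thick, at the underside. Fully on the shaft the underside rests on the housing, 165 mm above the worktop.
- socket_mouth (a point): Centre of the square socket's mouth, in the crank's underside (the crank's origin). The socket is 17.5 mm wide, 30 mm deep, with a 1.5 mm chamfer at the mouth, its sides parallel to the hub's. It fits the shaft in four ways, a quarter turn apart, with about 0.1 rad of play.
- knob_mid (a point): Point in the crank's upright red knob, 66 mm from the hub's axis, 33 mm above the crank's underside. The knob is 20 mm in diameter, reaches from 9 to 53 mm above the underside and spins freely on its pin, so it can be held tight while the crank goes round.
- mug_b: Bystander: white spotted mug, 92x127x93 mm. Origin at the centre of its underside. Leave it where it is.
- square_jar: Bystander: squarish glass jar with a yellow lid, 84x83x122 mm. Origin at the centre of its underside. Leave it where it is.
- tin: Bystander: food tin, 75x75x110 mm. Origin at the centre of its underside. Leave it where it is.
- spoon: Bystander: wooden-handled spoon lying near the front edge, 39x179x13 mm. Origin at the centre of its underside. Leave it where it is.
- spice_jar: Bystander: small jar with a red cap, 45x45x106 mm. Origin at the centre of its underside. Leave it where it is.
- black_pot: Bystander: small black bowl, 102x102x51 mm. Origin at the centre of its underside. Leave it where it is.
There are look-alikes about, which are no part of the job. Of the things like the crank, leave any that is pink or purple; of the rest the larger one is meant.

How it is judged:
By the outcome, as a careful person would: the job done as asked, in the order asked, and still so for the second after the job is handed in, with the robot touching nothing.
It also fails if it takes over 72 s, if anything falls off the work surface, if the arm or the gripper's body presses on something with over 40 N, if the wrist force passes 120 N, or if a joint passes its speed limit or range.

## Working session

There is one attempt and no reset: what is moved stays moved. The work goes in short steps, Python scripts to look and compute and a tool call to move; the robot and the scene stay as the last step left them, time stands still between calls to the robot, and variables do not carry over. Pictures are saved under pics/ and viewed, and the job is handed in when it is done.

Besides the shell and the picture viewer there is one more tool, called as a command line: name --argument value ..., lists and objects as JSON in quotes. play_rows: Moves the arm, as the interface text tells. Its arguments: {"type":"object","properties":{"steps":{"type":"array","items":{"type":"number"}},"newtons":{"type":"number"}},"required":["steps"]}

```bash
ls; mkdir -p pics; python3 - <<'E'
from cell import robot
import cv2
print(robot.read_state(), robot.pinch_z)
for n in ("side","top"):
    p=robot.camera(n); cv2.imwrite(f"pics/{n}0.png",p["pixels"][:,:,::-1]); print(n,p["camera_matrix"],p["xyz"],p["attitude"])
    for l in ["crank","press","knob_mid"]:
        for o in robot.outline_of(p,l): print(l,o["score"],o["bbox"])
E
```

```text
pics
{'clock': 0.0, 'qpos': array([ 1.08337032e+00,  3.51231832e-01,  1.65243007e+00,  1.45733669e-05,
        1.13914199e+00, -8.45962704e-02]), 'joint_velocities': array([ 0.00150818, -0.00061133, -0.00071421,  0.00129846, -0.00169549,
        0.00039458]), 'joint_torque': array([-2.36520555e-04, -4.97316957e+01, -2.85256577e+01,  6.98645879e-02,
        2.56419025e-02, -1.34050929e-04]), 'tool_pos': array([0.21541493, 0.50566893, 0.21810159]), 'tool_rot': array([ 2.00058749e-01,  9.79783716e-01, -5.79147192e-04, -1.77208674e-04]), 'force': array([-0.44518641, -0.26902598,  0.58299954]), 'moment': array([ 0.01867146,  0.02694234, -0.00827511]), 'width': 0.09347734368490937} -0.0188
side [[443.92237054   0.         271.72843056]
 [  0.         443.92237054 210.85133919]
 [  0.           0.           1.        ]] [0.59689427 0.92823166 0.93330182] [ 0.00467913  0.90641984 -0.42218919 -0.01172516]
crank 0.95 [247.2, 291.3, 282.7, 318.9]
crank 0.82 [256.3, 263.0, 295.1, 282.4]
crank 0.8 [288.4, 323.3, 312.7, 349.3]
crank 0.54 [316.5, 279.1, 330.5, 308.4]
press 0.96 [256.0, 161.8, 319.6, 240.3]
knob_mid 0.98 [245.9, 289.7, 280.2, 317.8]
knob_mid 0.73 [289.9, 322.4, 310.9, 345.1]
knob_mid 0.61 [319.3, 279.6, 329.2, 305.9]
knob_mid 0.56 [261.7, 260.6, 294.6, 281.8]
knob_mid 0.26 [264.8, 177.5, 303.1, 210.6]
top [[397.7511566    0.         282.30416079]
 [  0.         397.7511566  210.71135197]
 [  0.           0.           1.        ]] [ 0.34785594 -0.02678937  1.11280647] [ 0.72853624 -0.67405836  0.08299995 -0.08939398]
crank 0.8 [195.8, 198.8, 215.5, 233.1]
crank 0.74 [198.4, 269.5, 226.1, 278.3]
crank 0.59 [290.2, 217.5, 378.7, 285.8]
crank 0.52 [160.6, 232.6, 177.7, 256.1]
press 0.71 [290.2, 219.2, 377.1, 284.6]
knob_mid 0.68 [230.9, 216.6, 249.4, 250.5]
knob_mid 0.68 [196.5, 202.3, 214.9, 236.9]
knob_mid 0.56 [195.6, 268.8, 225.3, 282.4]
knob_mid 0.55 [159.6, 234.3, 178.1, 253.6]
```

```bash
python3 - <<'E'
import cv2
a=cv2.imread("pics/side0.png");b=cv2.imread("pics/top0.png")
cv2.imwrite("pics/side0z.png",cv2.resize(a[150:360,180:460],None,fx=2.8,fy=2.8,interpolation=cv2.INTER_CUBIC))
cv2.imwrite("pics/top0z.png",cv2.resize(b[180:300,140:400],None,fx=3,fy=3,interpolation=cv2.INTER_CUBIC))
E
```

```text
(no output)
```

View pics/side0.png

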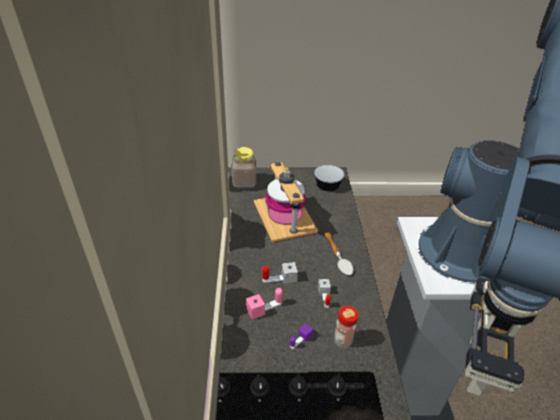

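View pics/top0.png

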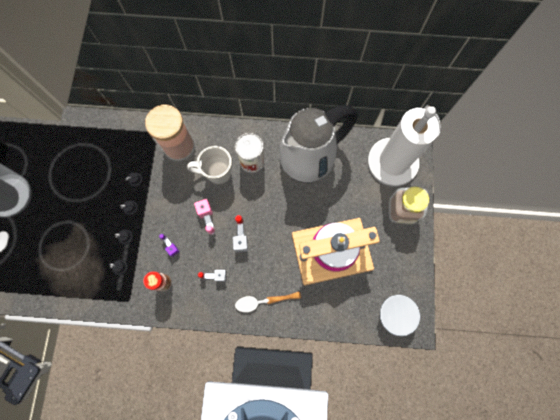

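View pics/side0z.png

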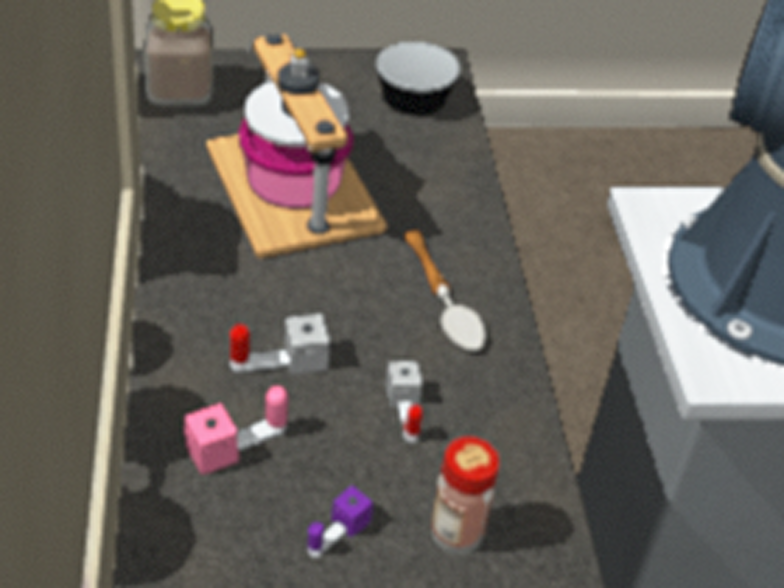

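View pics/top0z.png

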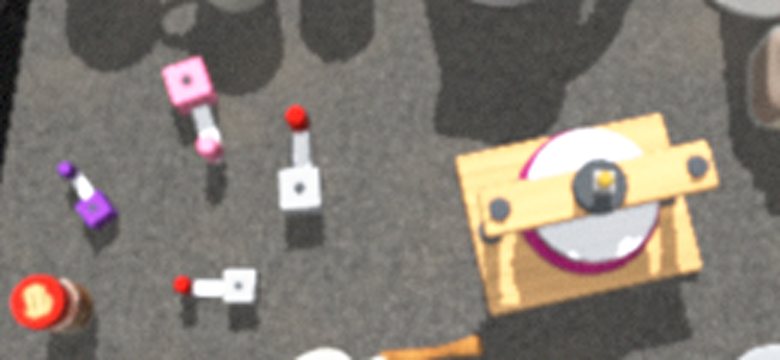

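```bash
cat > h.py <<'E'
from cell import robot
import numpy as np, cv2
from scipy.spatial.transform import Rotation as R
def ray(p,u,v):
    d=np.linalg.inv(p["camera_matrix"])@np.array([u,v,1.]); return np.array(p["xyz"]),R.from_quat(p["attitude"]).as_matrix()@d
def atz(p,u,v,z):
    o,d=ray(p,u,v); return o+d*(z-o[2])/d[2]
def proj(p,X):
    X=np.atleast_2d(X); c=(X-np.array(p["xyz"]))@R.from_quat(p["attitude"]).as_matrix(); q=c@np.array(p["camera_matrix"]).T; return q[:,:2]/q[:,2:]
def crop(p,name,cx,cy,w,h,f):
    im=p["pixels"][int(cy-h/2):int(cy+h/2),int(cx-w/2):int(cx+w/2),::-1]
    cv2.imwrite("pics/"+name,cv2.resize(im,None,fx=f,fy=f,interpolation=cv2.INTER_CUBIC))
E
python3 - <<'E'
from h import *
p=robot.camera("top"); s=robot.camera("side")
for q,n,boxes in((p,"top",None),(s,"side",None)):
    for o in robot.outline_of(q,"crank"):
        print(n,o["score"],o["bbox"])
    for o in robot.outline_of(q,"press"): print(n,o["score"],o["bbox"])
crop(p,"t1.png",240,230,50,50,12); crop(p,"t2.png",340,241,36,36,16); crop(s,"s1.png",282,275,60,40,12); crop(s,"s2.png",287,178,40,36,16)
print("hub",atz(p,239.7,242.5,.043),"knob",atz(p,238.8,219,.053),"shaft",atz(p,340.5,240.5,.185))
E
```

```text
top 0.75 [234.0, 216.3, 246.9, 249.0]
top 0.7 [197.2, 269.7, 224.3, 281.9]
top 0.59 [195.1, 197.6, 217.1, 234.9]
top 0.57 [158.4, 235.9, 178.2, 255.7]
top 0.68 [290.8, 218.7, 377.4, 284.4]
top 0.5 [237.2, 289.7, 300.6, 307.9]
side 0.85 [245.8, 290.3, 285.0, 320.0]
side 0.81 [318.3, 280.5, 330.2, 307.0]
side 0.77 [290.6, 323.2, 312.5, 349.0]
side 0.76 [258.1, 263.9, 297.7, 281.9]
side 0.58 [255.7, 159.5, 319.7, 241.3]
hub [0.51631961 0.10199282 0.043     ] knob [0.57910297 0.10994631 0.053     ] shaft [ 0.51716171 -0.15178969  0.185     ]
```

View pics/t1.png

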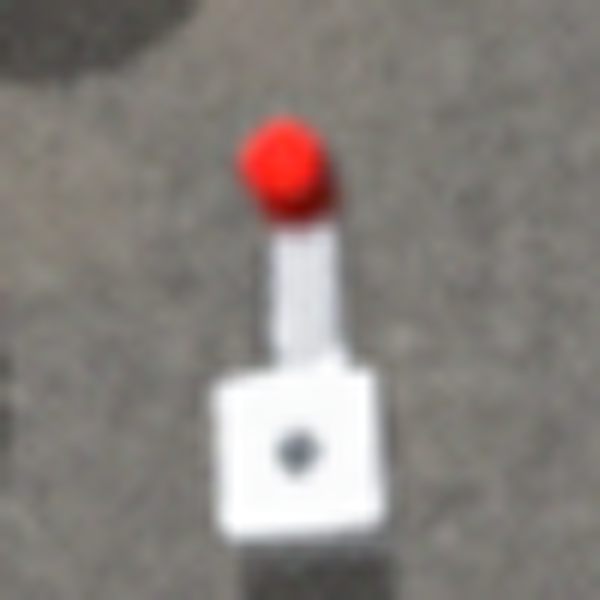

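View pics/t2.png

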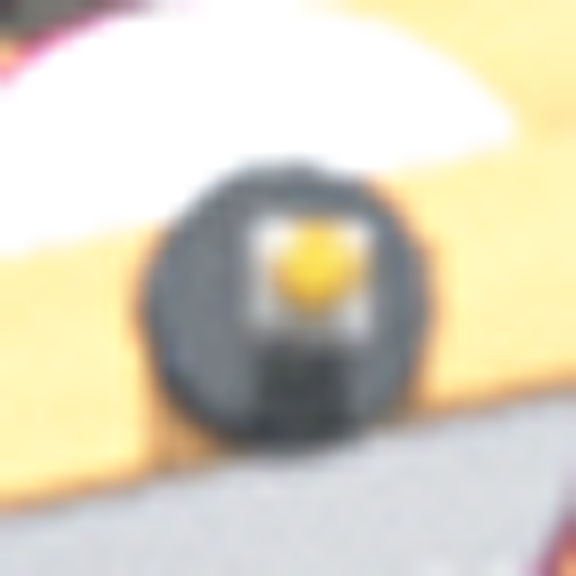

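View pics/s1.png

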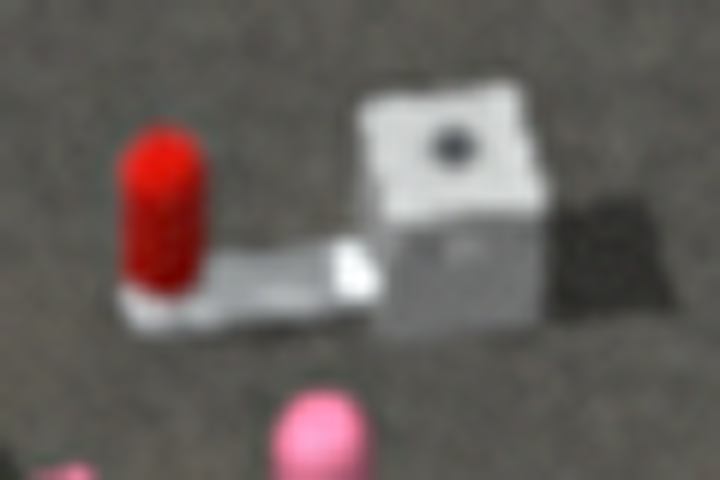

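View pics/s2.png

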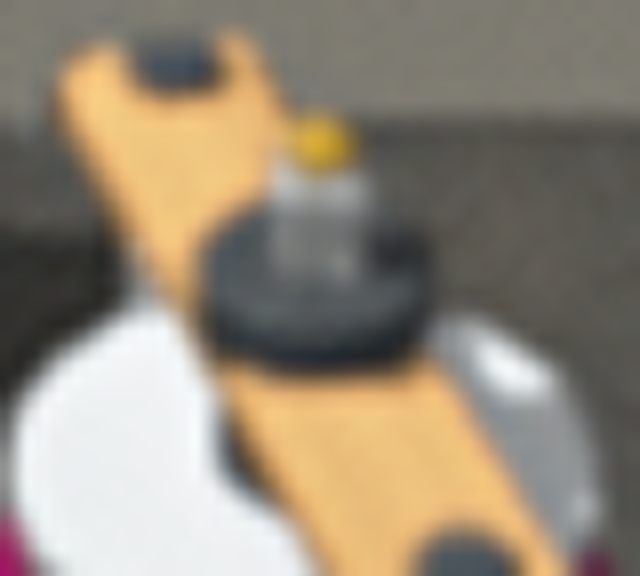

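```bash
python3 - <<'E'
from h import *
p=robot.camera("top"); s=robot.camera("side")
def tri(a,b):
    A=[];B=[]
    M=np.zeros((3,3));v=np.zeros(3)
    for o,d in(ray(p,*a),ray(s,*b)):
        d=d/np.linalg.norm(d);P=np.eye(3)-np.outer(d,d);M+=P;v+=P@o
    return np.linalg.solve(M,v)
print("hub",atz(p,239.5,242.2,.043),tri((239.5,242.2),(289.3,266.8)), atz(s,289.3,266.8,.043))
print("knob",atz(p,238.3,218.1,.053),atz(s,265.1,267,.053))
print("shaft",atz(p,341.1,239.2,.189),atz(s,286.7,168,.191),tri((341.1,238.9),(286.7,167.5)))
def up(q,cx,cy,w,h,f):
    return cv2.resize(np.ascontiguousarray(q["pixels"][cy-h//2:cy+h//2,cx-w//2:cx+w//2,::-1]),None,fx=f,fy=f,interpolation=cv2.INTER_CUBIC),(cx-w//2,cy-h//2,f)
def poly(im,q,o,X,col):
    a=((proj(q,X)-np.array(o[:2])+0.5)*o[2]).astype(int); cv2.polylines(im,[a.reshape(-1,1,2)],True,col,1)
def sq(c,h,ang,z):
    t=ang+np.pi/4+np.arange(4)*np.pi/2; r=h*2**.5
    return np.c_[c[0]+r*np.cos(t),c[1]+r*np.sin(t),np.full(4,z)]
c=atz(p,341.1,239.2,.189)
for q,n,cx,cy in((p,"top",340,241),(s,"side",287,178)):
    ims=[]
    for a in (0,.15,.3,-.15):
        im,o=up(q,cx,cy,28,28,14)
        poly(im,q,o,sq(c,.008,a,.185),(0,0,255)); poly(im,q,o,sq(c,.008,a,.165),(0,255,0)); 
        t=np.linspace(0,6.28,30); poly(im,q,o,np.c_[c[0]+.023*np.cos(t),c[1]+.023*np.sin(t),0*t+.165],(255,0,0))
        ims.append(im)
    g=np.vstack([np.hstack(ims[:2]),np.hstack(ims[2:])]); cv2.imwrite(f"pics/sq_{n}.png",cv2.resize(g,(600,600)))
E
```

```text
hub [0.51709736 0.10262    0.043     ] [0.5179637  0.10281329 0.04055024] [0.51864284 0.10491205 0.043     ]
knob [0.58150656 0.11157095 0.053     ] [0.58445712 0.11472936 0.053     ]
shaft [ 0.51963394 -0.15252726  0.189     ] [ 0.52017339 -0.15076481  0.191     ] [ 0.51999002 -0.15215924  0.19176182]
```

View pics/sq_top.png

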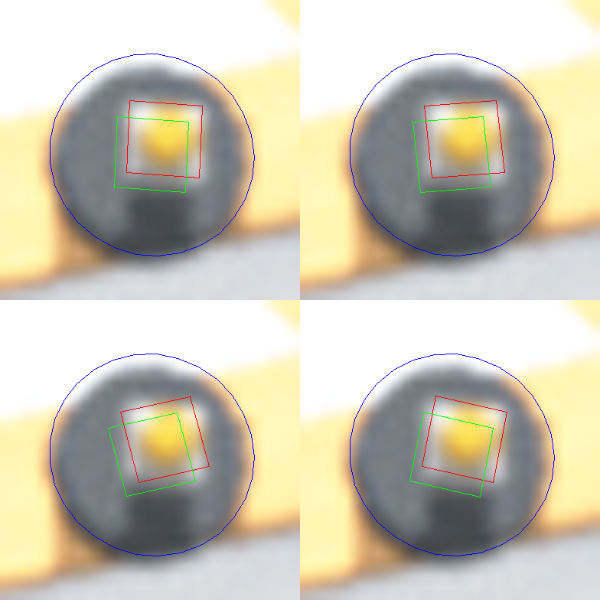

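View pics/sq_side.png

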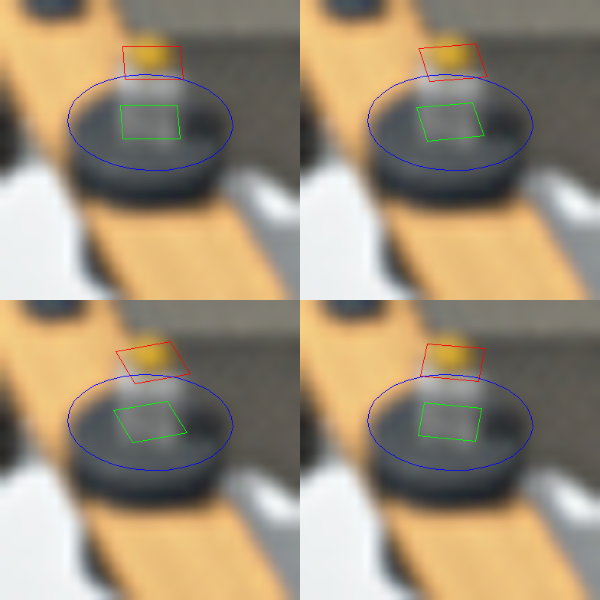

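```bash
python3 - <<'E'
from h import *
p=robot.camera("top"); s=robot.camera("side")
print("kettle lid@.25",atz(p,312,125,.25),"handle tip@.2",atz(p,350,120,.2),"lower edge kettle @0.05",atz(p,308,181,.05),atz(p,308,181,.0))
print("roll base",atz(p,394,160,0.02),atz(p,375,180,0.01),"roll top",atz(p,425,125,.25))
print("tin",atz(p,250,150,.11),"mug",atz(p,215,165,.09))
print("plan pts", proj(p,[[.517,.1025,.1],[.5185,-.1525,.25]]))
E
```

```text
kettle lid@.25 [ 0.77612927 -0.06423921  0.25      ] handle tip@.2 [ 0.82199475 -0.16062578  0.2       ] lower edge kettle @0.05 [ 0.70362047 -0.07191163  0.05      ] [ 0.7203575  -0.07403441  0.        ]
roll base [ 0.79759768 -0.32000325  0.02      ] [ 0.73522676 -0.26808121  0.01      ] roll top [ 0.79688463 -0.33048388  0.25      ]
tin [0.75916116 0.09228997 0.11      ] mug [0.71629268 0.18560808 0.09      ]
plan pts [[237.24423393 238.58688646]
 [345.05010038 234.92405024]]
```

play_rows --steps '[1,0.038,-0.05,0,0.07,1,0.038,-0.05,0,0.07,1,0.038,-0.05,0,0.07,1,0.038,-0.05,0,0.07,1,0.038,-0.05,0,0.07,1,0.038,-0.05,0,0.07,1,0.038,-0.05,-0.02,0.07,1,0.03,-0.05,-0.02,0.05,1,0,0,0,0,1,0,0,0,0]' --newtons 25

```text
clock: 2.15
tool_pos: [0.5105, 0.1046, 0.1807]
tool_rot: [-0.078, 0.997, 0.002, 0.002]
force: [0.3, -0.3, 0.2]
width: 0.0928
```

```bash
cat >> h.py <<'E'
def st():
    s=robot.read_state(); Rm=R.from_quat(s["tool_rot"]).as_matrix(); j=np.arctan2(Rm[1,1],Rm[0,1])
    print("t%.2f"%s["clock"],"pos",s["tool_pos"].round(4),"jaw",round(j%np.pi,4),"tilt",Rm[:,2].round(3),"F",s["force"].round(1),"M",s["moment"].round(2),"w",round(s["width"],4),"q",s["qpos"].round(2))
    return s
E
python3 -c "
from h import *
st();p=robot.camera('top');cv2.imwrite('pics/a1.png',p['pixels'][:,:,::-1])
s=robot.camera('side');crop(s,'a1s.png',290,260,120,100,6)"
```

```text
t2.15 pos [0.5105 0.1046 0.1807] jaw 1.7276 tilt [ 0.004  0.003 -1.   ] F [ 0.3 -0.3  0.2] M [ 0.07 -0.   -0.01] w 0.0928 q [ 0.11  0.34  1.77  0.    1.03 -1.62]
```

View pics/a1s.png

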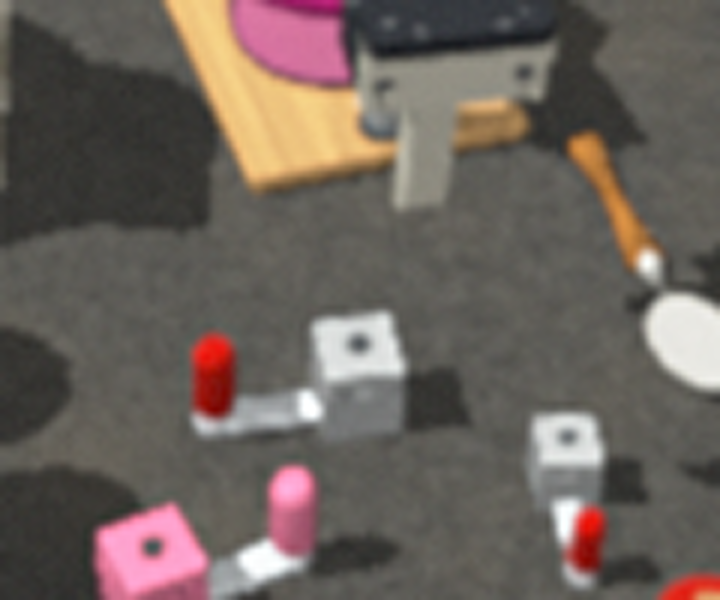

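play_rows --steps '[1,0.007,-0.002,-0.04,-0.02,1,0,0,-0.045,0,1,0,0,-0.045,0,1,0,0,-0.03,0,1,0,0,0,0]'

```text
clock: 2.88
tool_pos: [0.5172, 0.1093, 0.0204]
tool_rot: [-0.073, 0.997, 0.002, 0.006]
force: [-0.6, 0.3, 0.1]
width: 0.0927
```

```bash
python3 -c "
from h import *
st();s=robot.camera('side');crop(s,'a2s.png',290,260,120,100,6)"
```

```text
t2.88 pos [0.5172 0.1093 0.0204] jaw 1.7162 tilt [ 0.012  0.004 -1.   ] F [-0.6  0.3  0.1] M [ 0.08 -0.02  0.06] w 0.0927 q [ 0.12  0.6   1.85  0.    0.68 -1.6 ]
```

View pics/a2s.png

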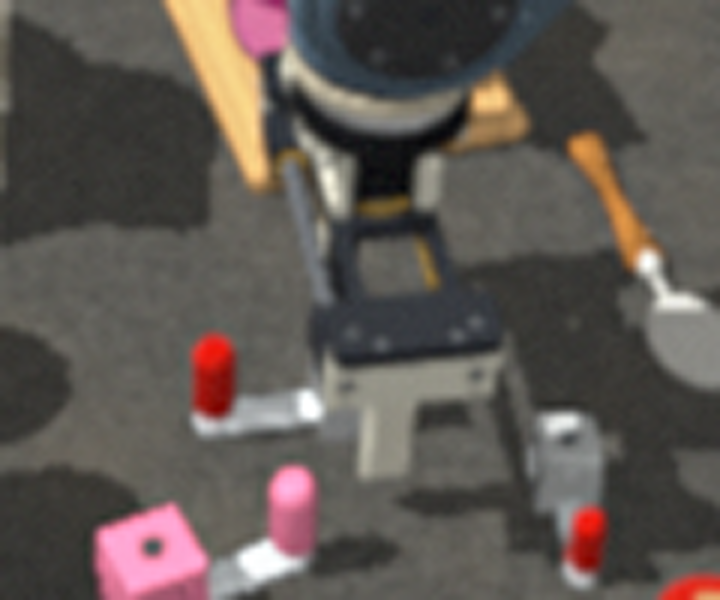

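play_rows --steps '[1,0,-0.006,-0.008,0,1,0,0,0,0]'

```text
clock: 3.18
tool_pos: [0.5195, 0.1037, 0.0158]
tool_rot: [-0.073, 0.997, 0.002, 0.009]
force: [-0.2, 0.3, 0.1]
width: 0.0931
```

```bash
python3 -c "
from h import *
st()"
```

```text
t3.17 pos [0.5195 0.1037 0.0158] jaw 1.7172 tilt [ 0.018  0.005 -1.   ] F [-0.2  0.3  0.1] M [ 0.1  -0.03  0.01] w 0.0931 q [ 0.11  0.61  1.85  0.01  0.66 -1.61]
```

play_rows --steps '[0.2,0,0,0,0,0.2,0,0,0,0,0.2,0,0,0,0,0.2,0,0,0,0,0.2,0,0,0,0,0.2,0,0,0,0]' --newtons 30

```text
clock: 3.92
tool_pos: [0.5204, 0.1038, 0.0174]
tool_rot: [-0.073, 0.997, 0.002, 0.01]
force: [-0.8, -0.2, -0.0]
width: 0.0379
```

```bash
python3 -c "
from h import *
st();s=robot.camera('side');crop(s,'a3s.png',290,260,120,100,6)"
```

```text
t3.92 pos [0.5204 0.1038 0.0174] jaw 1.7169 tilt [ 0.021  0.006 -1.   ] F [-0.8 -0.2 -0. ] M [0.01 0.04 0.01] w 0.0379 q [ 0.11  0.6   1.85  0.01  0.66 -1.61]
```

View pics/a3s.png

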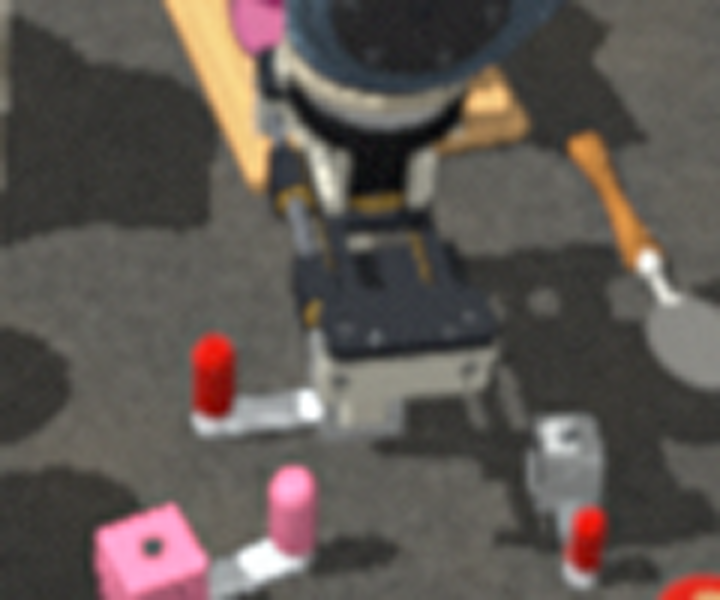

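play_rows --steps '[0.1,0,0,0.03,0,0.1,0,0,0.05,0,0.1,0,0,0.06,0,0.1,0,0,0.06,0,0.1,0,0,0.03,0,0.1,0,0,0,0]'

```text
clock: 4.72
tool_pos: [0.5173, 0.1034, 0.2527]
tool_rot: [-0.073, 0.997, 0.002, 0.008]
force: [-0.6, 0.9, -2.8]
width: 0.0356
```

```bash
python3 -c "
from h import *
st();s=robot.camera('side');crop(s,'a4s.png',290,220,140,110,5.5)
p=robot.camera('top');crop(p,'a4t.png',240,230,140,110,5.5)"
```

```text
t4.72 pos [0.5173 0.1034 0.2527] jaw 1.7167 tilt [ 0.016  0.005 -1.   ] F [-0.6  0.9 -2.8] M [0.05 0.07 0.03] w 0.0356 q [ 0.11  0.27  1.68  0.    1.18 -1.61]
```

View pics/a4s.png

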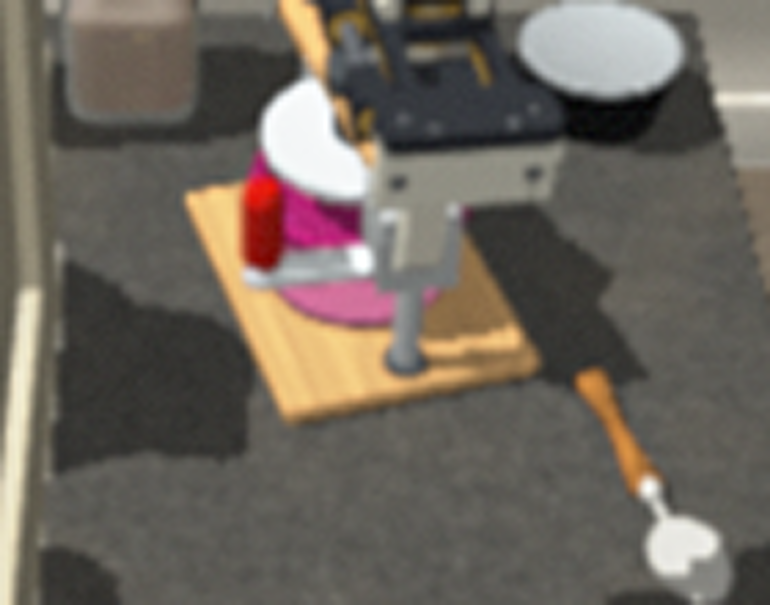

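View pics/a4t.png

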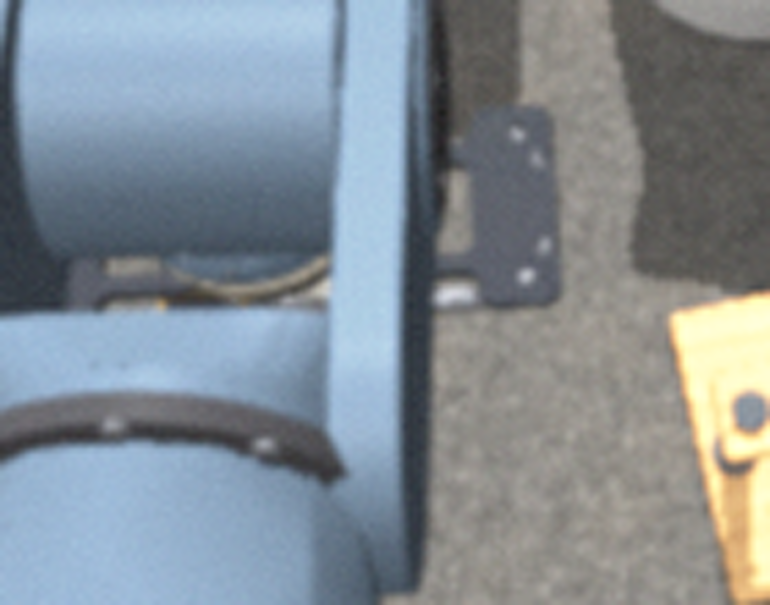

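play_rows --steps '[0.1,0,-0.04,0,-0.02,0.1,0,-0.045,0,-0.02,0.1,0,-0.045,0,-0.02,0.1,0,-0.045,0,-0.02,0.1,0,-0.045,0,-0.02,0.1,0.004,-0.03,0,0,0.1,0,0,0,0]'

```text
clock: 5.7
tool_pos: [0.5139, -0.153, 0.2341]
tool_rot: [-0.022, 1.0, 0.005, -0.006]
force: [-0.2, -0.3, -2.4]
width: 0.036
```

```bash
python3 -c "
from h import *
st();s=robot.camera('side');crop(s,'a5s.png',285,165,80,60,9)
p=robot.camera('top');crop(p,'a5t.png',340,230,140,110,5.5)"
```

```text
t5.70 pos [ 0.5139 -0.153   0.2341] jaw 1.6145 tilt [-0.012  0.009 -1.   ] F [-0.2 -0.3 -2.4] M [0.04 0.   0.01] w 0.036 q [-0.38  0.32  1.66  0.    1.18 -1.99]
```

View pics/a5s.png

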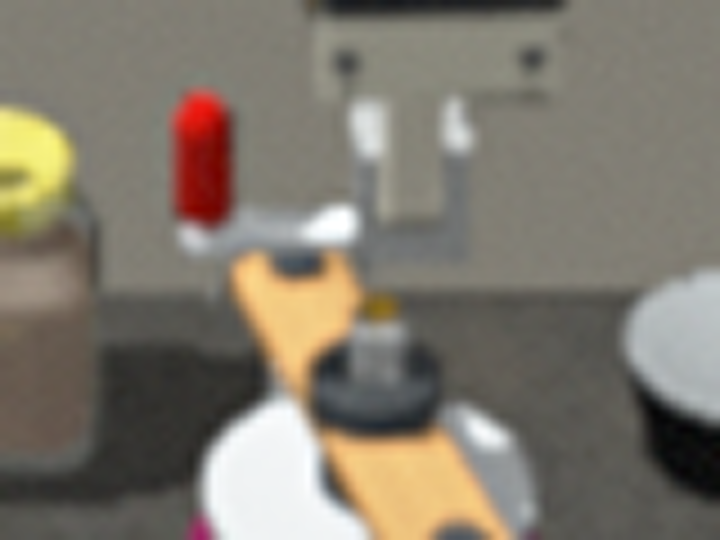

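View pics/a5t.png

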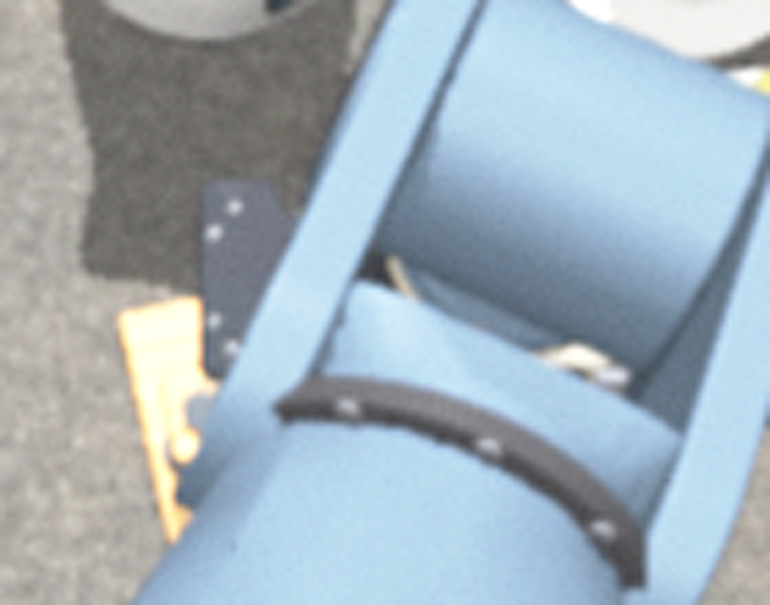

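```bash
cat > chk.py <<'E'
from h import *
def run(name,dx,dy,dz,extra=0,cx=285,cy=165):
    S=st(); s=robot.camera('side'); t=S["tool_pos"]; a=np.arctan2(1,1)*0
    Rm=R.from_quat(S["tool_rot"]).as_matrix(); y=Rm[:,1]; y=y if y[1]>0 else -y
    z=-Rm[:,2]; x=np.cross(y,z); o=t+x*dx+y*dy+z*dz
    f=9; w,h=80,60; x0,y0=cx-w//2,cy-h//2
    im=cv2.resize(np.ascontiguousarray(s["pixels"][y0:y0+h,x0:x0+w,::-1]),None,fx=f,fy=f,interpolation=cv2.INTER_CUBIC)
    def poly(X,c,cl=True): cv2.polylines(im,[((proj(s,X)-[x0,y0]+.5)*f).astype(int).reshape(-1,1,2)],cl,c,1)
    for zz in(0,.043): poly(np.array([o+x*a*.018+y*b*.018+z*zz for a,b in((1,1),(1,-1),(-1,-1),(-1,1))]),(0,0,255))
    poly(np.array([o+x*.066+x*.01*np.cos(q)+y*.01*np.sin(q)+z*.053 for q in np.linspace(0,6.28,20)]),(0,255,255))
    c=np.array([.519,-.1525,0]); poly(np.array([c+[.0065*np.cos(q),.0065*np.sin(q),.193] for q in np.linspace(0,6.28,20)]),(0,255,0))
    poly(np.array([c+[.023*np.cos(q),.023*np.sin(q),.165] for q in np.linspace(0,6.28,30)]),(0,255,0))
    cv2.imwrite("pics/"+name,im); print("origin",o.round(4))
E
python3 -c "
from chk import *
run('c1.png',-.003,0,-.0174)"
```

```text
t5.80 pos [ 0.5139 -0.1512  0.2346] jaw 1.6163 tilt [-0.011  0.01  -1.   ] F [-0.4  0.7 -1.9] M [ 0.07  0.01 -0.03] w 0.0356 q [-0.38  0.32  1.66  0.01  1.18 -1.99]
origin [ 0.5107 -0.1512  0.2173]
```

View pics/c1.png

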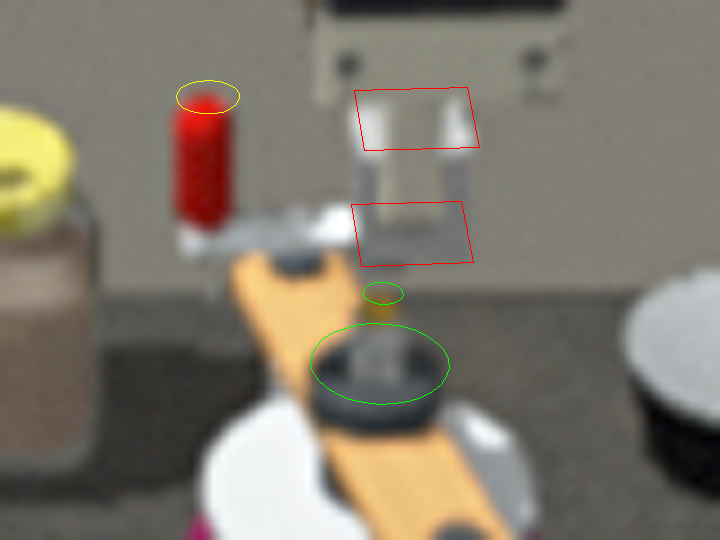

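play_rows --steps '[0.1,0.008,0,0,0,0.1,0,0,0,0]'

```text
clock: 6.1
tool_pos: [0.5228, -0.1491, 0.2348]
tool_rot: [-0.024, 1.0, 0.005, -0.005]
force: [-1.1, -0.8, -1.7]
width: 0.0355
```

```bash
python3 -c "
from chk import *
run('c2.png',-.0026,0,-.0174)"
```

```text
t6.10 pos [ 0.5228 -0.1491  0.2348] jaw 1.6193 tilt [-0.011  0.01  -1.   ] F [-1.1 -0.8 -1.7] M [ 0.04 -0.04  0.  ] w 0.0355 q [-0.37  0.33  1.64  0.01  1.19 -1.99]
origin [ 0.52   -0.1491  0.2175]
```

View pics/c2.png

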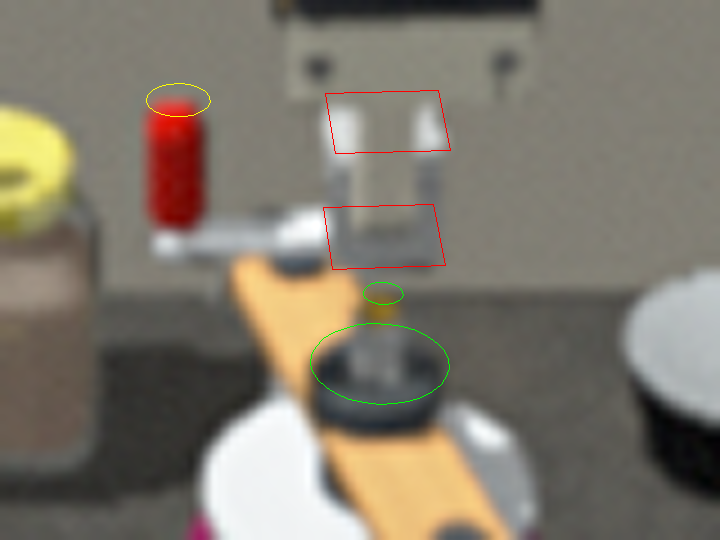

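play_rows --steps '[0.1,-0.001,-0.003,-0.015,0,0.1,0,-0.001,-0.006,0,0.1,0,-0.001,-0.004,0]'

```text
clock: 6.52
tool_pos: [0.5212, -0.1539, 0.208]
tool_rot: [-0.025, 1.0, 0.005, -0.005]
force: [-0.8, -0.3, -1.9]
width: 0.0359
```

```bash
python3 -c "
from chk import *
run('c3.png',-.0026,0,-.0174)"
```

```text
t6.53 pos [ 0.5212 -0.1539  0.208 ] jaw 1.6201 tilt [-0.011  0.01  -1.   ] F [-0.8 -0.3 -1.9] M [ 0.03 -0.01  0.01] w 0.0359 q [-0.38  0.36  1.67  0.01  1.13 -2.  ]
origin [ 0.5185 -0.1539  0.1906]
```

View pics/c3.png

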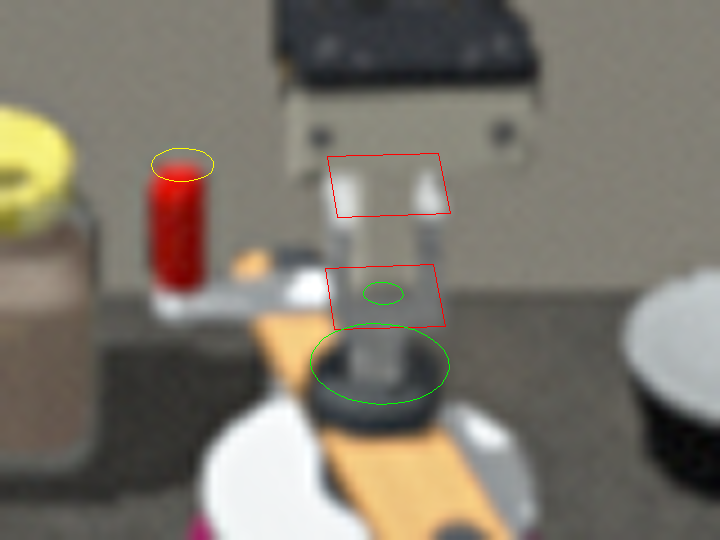

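play_rows --steps '[0.1,0,0.0015,-0.003,0,0.1,0,0,-0.003,0,0.1,0,0,-0.003,0]'

```text
clock: 6.95
tool_pos: [0.5219, -0.1527, 0.199]
tool_rot: [-0.024, 1.0, 0.005, -0.004]
force: [3.2, -0.3, -0.4]
width: 0.0355
```

```bash
python3 -c "
from chk import *
run('c4.png',-.0026,0,-.0174)"
```

```text
t6.95 pos [ 0.5219 -0.1527  0.199 ] jaw 1.6197 tilt [-0.009  0.009 -1.   ] F [ 3.2 -0.3 -0.4] M [ 0.06 -0.44  0.03] w 0.0355 q [-0.37  0.37  1.68  0.01  1.11 -2.  ]
origin [ 0.5192 -0.1526  0.1816]
```

View pics/c4.png

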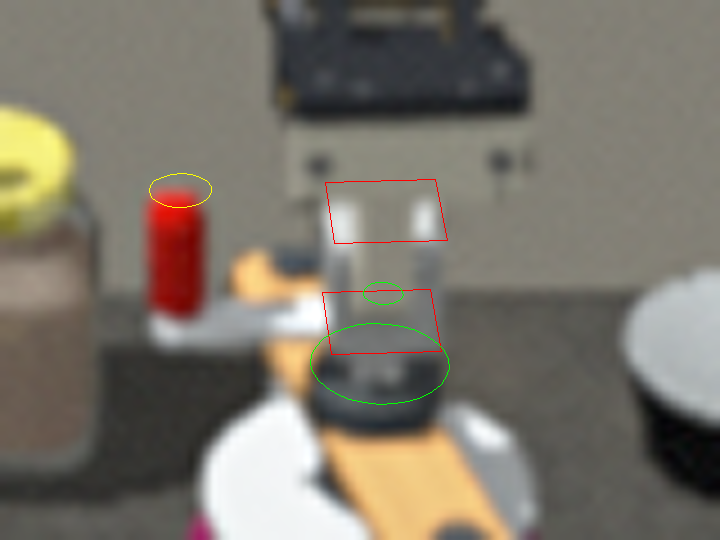

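play_rows --steps '[0.1,0.0005,0,-0.003,0,0.1,0.0005,0,-0.003,0]'

```text
clock: 7.25
tool_pos: [0.5226, -0.1525, 0.1921]
tool_rot: [-0.025, 1.0, 0.005, -0.005]
force: [0.0, 0.1, -2.0]
width: 0.0362
```

```bash
python3 -c "
from h import *
st()"
```

```text
t7.25 pos [ 0.5226 -0.1525  0.1921] jaw 1.6198 tilt [-0.01   0.009 -1.   ] F [ 0.   0.1 -2. ] M [ 0.03 -0.02 -0.09] w 0.0362 q [-0.37  0.38  1.69  0.01  1.09 -1.99]
```

Sliding on freely. Continue to the housing (TCP z ≈ 0.182).

play_rows --steps '[0.1,0,0,-0.004,0,0.1,0,0,-0.004,0,0.1,0,0,-0.003,0]'

```text
clock: 7.62
tool_pos: [0.5225, -0.1524, 0.1824]
tool_rot: [-0.025, 1.0, 0.005, -0.005]
force: [-14.4, 6.2, 39.9]
width: 0.0359
```

```bash
python3 -c "
from chk import *
run('c5.png',-.0026,0,-.0174)"
```

```text
t7.62 pos [ 0.5225 -0.1524  0.1824] jaw 1.6199 tilt [-0.01  0.01 -1.  ] F [-14.4   6.2  39.9] M [1.21 2.43 0.1 ] w 0.0359 q [-0.37  0.39  1.7   0.01  1.07 -1.99]
origin [ 0.5197 -0.1524  0.165 ]
```

View pics/c5.png

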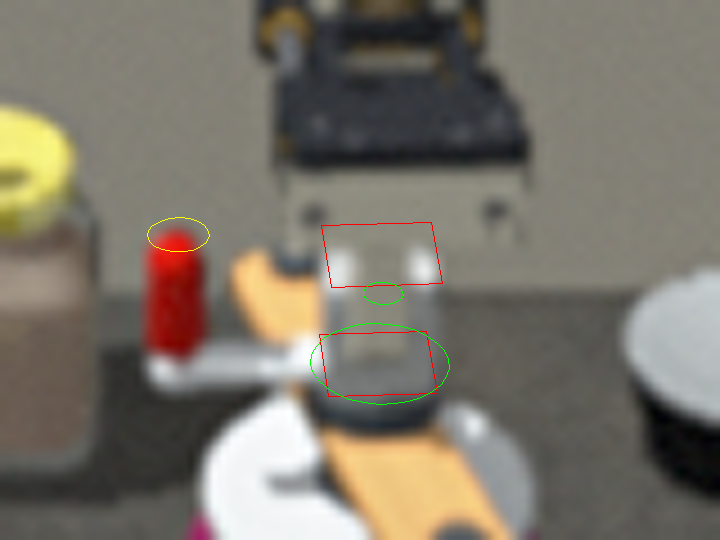

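play_rows --steps '[0.1,0,0,0.0007,0,0.9,0,0,0,0,0.9,0,0,0,0,0.9,0,0,0,0]'

```text
clock: 8.18
tool_pos: [0.5225, -0.1525, 0.1831]
tool_rot: [-0.025, 1.0, 0.005, -0.005]
force: [0.7, 0.6, 0.2]
width: 0.0613
```

```bash
python3 -c "
from h import *
st()
"
```

```text
t8.18 pos [ 0.5225 -0.1525  0.1831] jaw 1.6199 tilt [-0.01   0.009 -1.   ] F [0.7 0.6 0.2] M [ 0.02 -0.03  0.01] w 0.0613 q [-0.37  0.39  1.7   0.01  1.07 -1.99]
```

play_rows --steps '[0.9,0,0,0.03,0,0.9,0,0,0.035,0,0.9,0,0,0.005,0,0.9,0.03,0.001,0,0,0.9,0.03,0.002,0,0,0.9,0.003,0,0,0,0.9,0,0,0,0]'

```text
clock: 9.05
tool_pos: [0.5848, -0.1491, 0.2503]
tool_rot: [-0.024, 1.0, 0.006, -0.008]
force: [-0.3, 0.2, 0.2]
width: 0.0838
```

```bash
python3 -c "
from chk import *
run('c6.png',-.0656,0,-.082,cy=150)
p=robot.camera('top');crop(p,'c6t.png',340,230,140,110,5.5)"
```

```text
t9.05 pos [ 0.5848 -0.1491  0.2503] jaw 1.6194 tilt [-0.016  0.011 -1.   ] F [-0.3  0.2  0.2] M [ 0.   -0.07  0.  ] w 0.0838 q [-0.33  0.43  1.45  0.01  1.28 -1.95]
origin [ 0.518  -0.1514  0.1693]
```

View pics/c6.png

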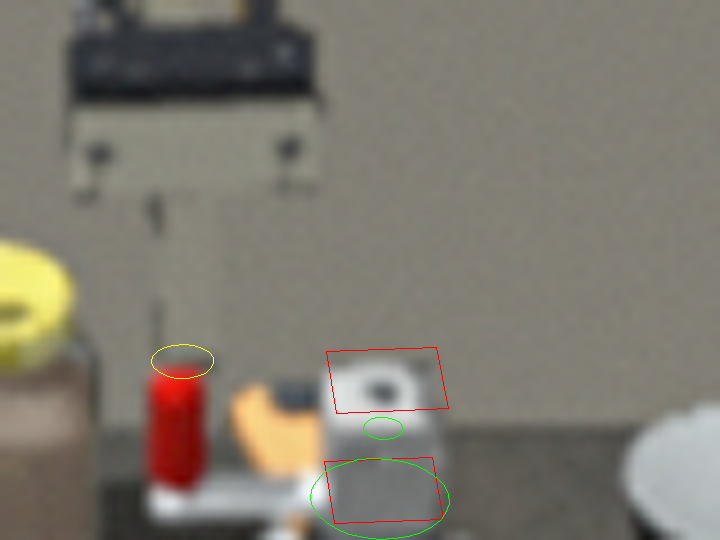

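View pics/c6t.png

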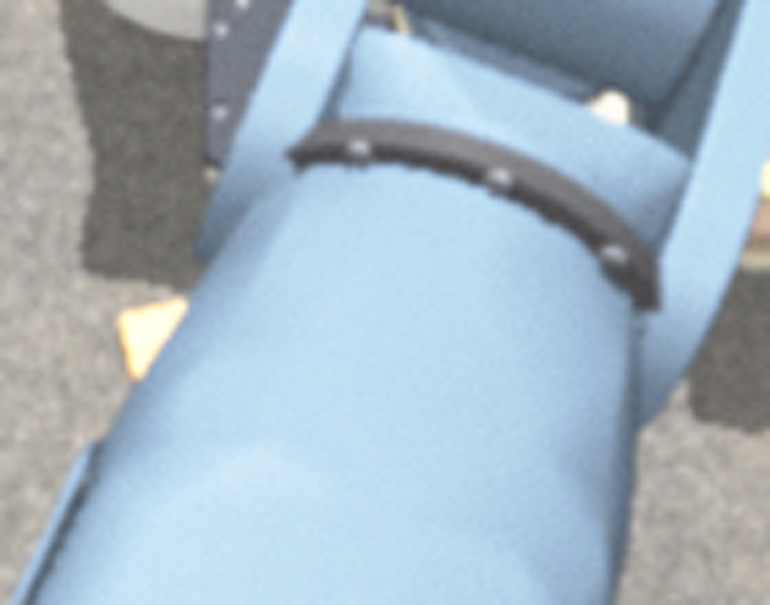

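play_rows --steps '[0.9,0.001,-0.001,-0.03,0,0.9,0,0,-0.025,0,0.9,0,0,-0.012,0,0.9,0,0,0,0]'

```text
clock: 9.65
tool_pos: [0.5839, -0.1507, 0.1833]
tool_rot: [-0.024, 1.0, 0.005, -0.007]
force: [0.3, -0.1, 0.7]
width: 0.0837
```

```bash
python3 -c "
from chk import *
run('c7.png',-.066,0,-.0174,cy=150)"
```

```text
t9.65 pos [ 0.5839 -0.1507  0.1833] jaw 1.6181 tilt [-0.014  0.011 -1.   ] F [ 0.3 -0.1  0.7] M [-0.01  0.01 -0.03] w 0.0837 q [-0.33  0.49  1.53  0.01  1.14 -1.95]
origin [ 0.5178 -0.1536  0.1668]
```

View pics/c7.png

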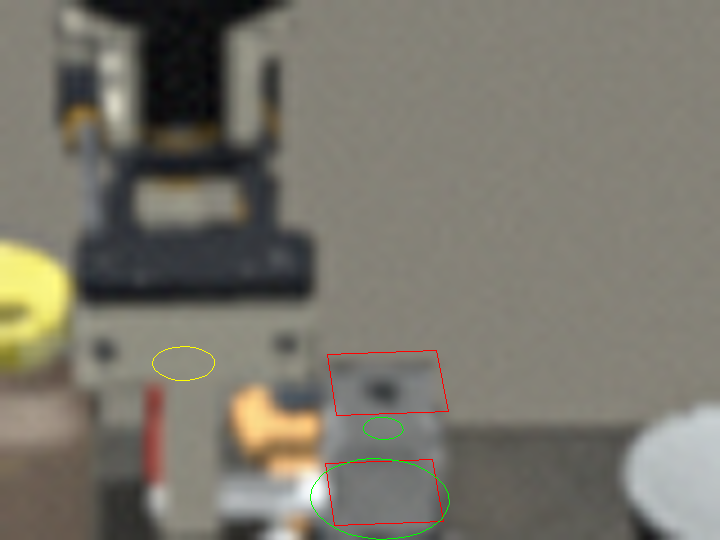

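play_rows --steps '[0.9,0.002,0.001,0,0,0.1,0,0,0,0,0.1,0,0,0,0,0.1,0,0,0,0,0.1,0,0,0,0,0.1,0,0,0,0,0.1,0,0,0,0]' --newtons 20

```text
clock: 10.58
tool_pos: [0.5873, -0.15, 0.1864]
tool_rot: [-0.024, 1.0, 0.005, -0.005]
force: [0.0, 0.5, 0.1]
width: 0.0286
```

```bash
python3 -c "
from chk import *
run('c8.png',-.066,0,-.0174,cy=150)"
```

```text
t10.57 pos [ 0.5873 -0.15    0.1864] jaw 1.6183 tilt [-0.01   0.009 -1.   ] F [0.  0.5 0.1] M [ 0.01 -0.02  0.01] w 0.0286 q [-0.33  0.49  1.52  0.01  1.14 -1.95]
origin [ 0.5212 -0.153   0.1696]
```

View pics/c8.png

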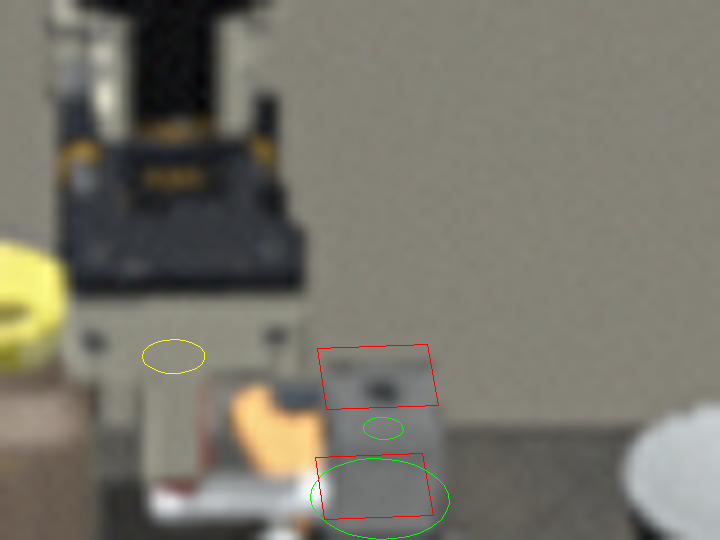

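play_rows --steps '[0,-0.0015,0,-0.002,0,0,0,0,0,0,0,0,0,0,0]'

```text
clock: 11.0
tool_pos: [0.587, -0.1502, 0.1855]
tool_rot: [-0.024, 1.0, 0.004, -0.003]
force: [0.1, -0.4, 2.3]
width: 0.0197
```

```bash
python3 -c "
from chk import *
st()"
```

```text
t11.00 pos [ 0.587  -0.1502  0.1855] jaw 1.6184 tilt [-0.006  0.008 -1.   ] F [ 0.1 -0.4  2.3] M [0.08 0.03 0.05] w 0.0197 q [-0.33  0.49  1.53  0.01  1.13 -1.95]
```

```bash
cat > w.py <<'E'
from h import *
import sys,json,os
def nxt(step,n,c=(.5197,-.1525),r=.0665,zt=.183,dz=None):
    S=st(); t=S["tool_pos"]; v=t[:2]-c; ph=np.arctan2(v[1],v[0]); print("phi",ph.round(3),"r",np.hypot(*v).round(4))
    with open("log.txt","a") as f: f.write(json.dumps([S["clock"],*t.tolist(),*S["force"].tolist()])+"\n")
    cur=t[:2].copy(); out=[]
    for i in range(n):
        ph-=step; g=np.array(c)+r*np.array([np.cos(ph),np.sin(ph)]); d=(g-cur).round(4); cur=cur+d
        out.append([0,float(d[0]),float(d[1]),0,0])
    print(out,"dz",zt-t[2])
E
python3 -c "
from w import *
nxt(.12,4)"
```

```text
t11.00 pos [ 0.587  -0.1502  0.1855] jaw 1.6184 tilt [-0.006  0.008 -1.   ] F [ 0.1 -0.4  2.3] M [0.08 0.03 0.05] w 0.0197 q [-0.33  0.49  1.53  0.01  1.13 -1.95]
phi 0.035 r 0.0673
[[0, -0.001, -0.008, 0, 0], [0, -0.0012, -0.0079, 0, 0], [0, -0.0021, -0.0077, 0, 0], [0, -0.003, -0.0074, 0, 0]] dz -0.002486754939474589
```

play_rows --steps '[0,-0.0005,-0.008,-0.001,0,0,-0.0012,-0.0079,-0.001,0,0,-0.0021,-0.0077,-0.001,0,0,-0.003,-0.0074,-0.001,0]' --newtons 12

```text
clock: 11.5
tool_pos: [0.5816, -0.1821, 0.1833]
tool_rot: [-0.024, 1.0, 0.005, -0.001]
force: [-0.2, 3.9, 7.2]
width: 0.0198
```

```bash
python3 -c "
from w import *
nxt(.15,6)"
```

```text
t11.50 pos [ 0.5816 -0.1821  0.1833] jaw 1.6185 tilt [-0.001  0.01  -1.   ] F [-0.2  3.9  7.2] M [ 1.07  0.16 -0.05] w 0.0198 q [-0.38  0.5   1.52  0.01  1.13 -2.01]
phi -0.447 r 0.0686
[[0, -0.0069, -0.0077, 0, 0], [0, -0.0062, -0.0078, 0, 0], [0, -0.0073, -0.0068, 0, 0], [0, -0.0082, -0.0056, 0, 0], [0, -0.009, -0.0044, 0, 0], [0, -0.0095, -0.0029, 0, 0]] dz -0.00026090880340268185
```

play_rows --steps '[0,-0.006,-0.0085,0,0,0,-0.0063,-0.0079,0,0,0,-0.0074,-0.0069,0,0,0,-0.0083,-0.0057,0,0,0,-0.0091,-0.0045,0,0,0,-0.0096,-0.003,0,0]'

```text
clock: 12.25
tool_pos: [0.5324, -0.2188, 0.1834]
tool_rot: [-0.023, 1.0, 0.008, -0.001]
force: [2.1, 8.8, 4.9]
width: 0.0202
```

```bash
python3 -c "
from w import *
nxt(.15,6)
p=robot.camera('side');crop(p,'d1.png',285,150,100,80,8)"
```

```text
t12.25 pos [ 0.5324 -0.2188  0.1834] jaw 1.617 tilt [-0.002  0.017 -1.   ] F [2.1 8.8 4.9] M [ 1.89 -0.33 -0.02] w 0.0202 q [-0.48  0.44  1.61  0.02  1.1  -2.1 ]
phi -1.382 r 0.0675
[[0, -0.0101, -0.0002, 0, 0], [0, -0.0099, 0.0004, 0, 0], [0, -0.0098, 0.0018, 0, 0], [0, -0.0094, 0.0033, 0, 0], [0, -0.0089, 0.0047, 0, 0], [0, -0.008, 0.0059, 0, 0]] dz -0.0004365764525292304
```

View pics/d1.png

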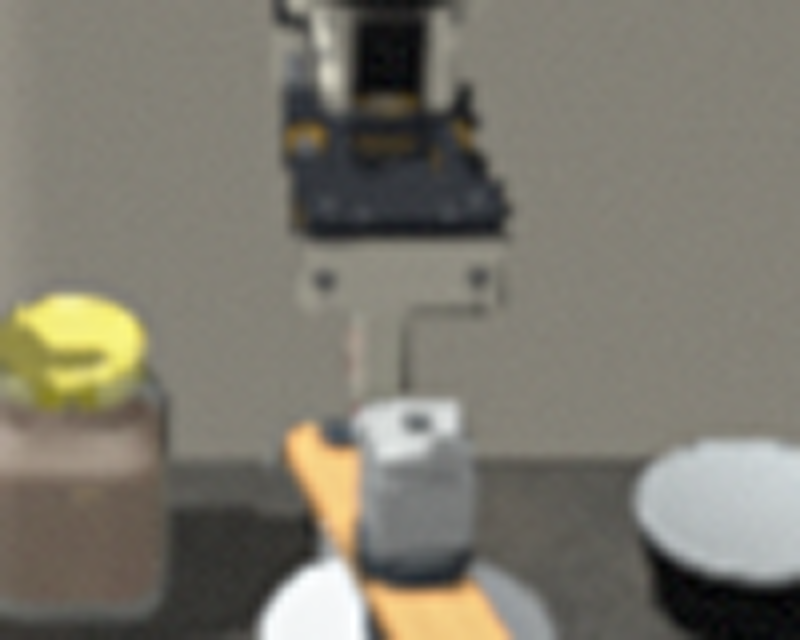

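play_rows --steps '[0,-0.0101,0.0008,0,0,0,-0.0099,0.0008,0,0,0,-0.0098,0.002,0,0,0,-0.0094,0.0033,0,0,0,-0.0089,0.0047,0,0,0,-0.008,0.0059,0,0]'

```text
clock: 13.05
tool_pos: [0.4741, -0.2014, 0.1835]
tool_rot: [-0.022, 1.0, 0.009, 0.002]
force: [8.5, 5.3, 0.4]
width: 0.0197
```

```bash
python3 -c "
from w import *
nxt(.15,6)"
```

```text
t13.05 pos [ 0.4741 -0.2014  0.1835] jaw 1.6153 tilt [ 0.003  0.018 -1.   ] F [8.5 5.3 0.4] M [ 1.01 -1.56 -0.03] w 0.0197 q [-0.5   0.33  1.78  0.02  1.04 -2.13]
phi -2.322 r 0.0669
[[0, -0.0065, 0.0076, 0, 0], [0, -0.0056, 0.0083, 0, 0], [0, -0.0043, 0.009, 0, 0], [0, -0.0029, 0.0095, 0, 0], [0, -0.0014, 0.0098, 0, 0], [0, 0.0001, 0.01, 0, 0]] dz -0.000504680190802187
```

play_rows --steps '[0,-0.0058,0.0082,0,0,0,-0.0052,0.0085,0,0,0,-0.004,0.009,0,0,0,-0.0026,0.0095,0,0,0,-0.0011,0.0098,0,0,0,0.0003,0.01,0,0]'

```text
clock: 13.8
tool_pos: [0.4536, -0.1449, 0.1836]
tool_rot: [-0.022, 1.0, 0.007, 0.002]
force: [2.5, -2.9, 1.9]
width: 0.0201
```

```bash
cat >> w.py <<'E'
def ft(c=(.5197,-.1525)):
    S=robot.read_state(); v=S["tool_pos"][:2]-c; v/=np.hypot(*v); t=np.array([v[1],-v[0]]); F=S["force"][:2]; print("Frad_out %.1f  Ftang_cw %.1f"%(F@v,F@t))
E
python3 -c "
from w import *
nxt(.15,8,r=.066);ft()"
```

```text
t13.80 pos [ 0.4536 -0.1449  0.1836] jaw 1.6155 tilt [ 0.003  0.014 -1.   ] F [ 2.5 -2.9  1.9] M [-0.7  -0.56  0.02] w 0.0201 q [-0.42  0.26  1.87  0.02  1.01 -2.04]
phi 3.027 r 0.0665
[[0, 0.0024, 0.0097, 0, 0], [0, 0.0033, 0.0093, 0, 0], [0, 0.0046, 0.0087, 0, 0], [0, 0.0059, 0.0079, 0, 0], [0, 0.007, 0.007, 0, 0], [0, 0.008, 0.0059, 0, 0], [0, 0.0088, 0.0045, 0, 0], [0, 0.0094, 0.0033, 0, 0]] dz -0.0005769246511188875
Frad_out -2.8  Ftang_cw -2.6
```

play_rows --steps '[0,0.0021,0.0097,0,0,0,0.0033,0.0093,0,0,0,0.0046,0.0087,0,0,0,0.0059,0.0079,0,0,0,0.007,0.007,0,0,0,0.008,0.0059,0,0,0,0.0088,0.0045,0,0,0,0.0094,0.0033,0,0]'

```text
clock: 14.8
tool_pos: [0.5065, -0.0863, 0.184]
tool_rot: [-0.023, 1.0, 0.004, 0.002]
force: [-0.0, -12.0, 2.4]
width: 0.0205
```

```bash
python3 -c "
from w import *
nxt(.15,8,r=.066);ft()"
```

```text
t14.80 pos [ 0.5065 -0.0863  0.184 ] jaw 1.6175 tilt [ 0.004  0.008 -1.   ] F [ -0.  -12.    2.4] M [-2.24  0.03  0.01] w 0.0205 q [-0.26  0.32  1.78  0.01  1.03 -1.89]
phi 1.767 r 0.0675
[[0, 0.0101, -0.0003, 0, 0], [0, 0.0099, -0.0002, 0, 0], [0, 0.0097, -0.0018, 0, 0], [0, 0.0094, -0.0032, 0, 0], [0, 0.0088, -0.0045, 0, 0], [0, 0.008, -0.0059, 0, 0], [0, 0.007, -0.0069, 0, 0], [0, 0.0059, -0.0079, 0, 0]] dz -0.0010443855058506757
Frad_out -11.8  Ftang_cw -2.4
```

play_rows --steps '[0,0.0101,-0.0008,-0.0005,0,0,0.0099,-0.0004,0,0,0,0.0097,-0.0019,0,0,0,0.0094,-0.0033,0,0,0,0.0088,-0.0046,0,0,0,0.008,-0.006,0,0,0,0.007,-0.007,0,0,0,0.0059,-0.0079,0,0]'

```text
clock: 15.8
tool_pos: [0.5741, -0.111, 0.1829]
tool_rot: [-0.024, 1.0, 0.009, -0.006]
force: [-2.4, 2.7, 7.0]
width: 0.02
```

```bash
python3 -c "
from w import *
nxt(.15,9,r=.066);ft()"
```

```text
t15.80 pos [ 0.5741 -0.111   0.1829] jaw 1.6186 tilt [-0.013  0.018 -1.   ] F [-2.4  2.7  7. ] M [ 0.36  0.48 -0.03] w 0.02 q [-0.28  0.46  1.58  0.02  1.12 -1.9 ]
phi 0.652 r 0.0684
[[0, 0.0035, -0.0097, 0, 0], [0, 0.0041, -0.009, 0, 0], [0, 0.0027, -0.0095, 0, 0], [0, 0.0013, -0.0099, 0, 0], [0, -0.0003, -0.0098, 0, 0], [0, -0.0017, -0.0098, 0, 0], [0, -0.0031, -0.0094, 0, 0], [0, -0.0045, -0.0088, 0, 0], [0, -0.0058, -0.008, 0, 0]] dz 9.884411191427023e-05
Frad_out -0.3  Ftang_cw -3.6
```

play_rows --steps '[0,0.0052,-0.0085,0,0,0,0.0043,-0.009,0,0,0,0.0029,-0.0095,0,0,0,0.0015,-0.0099,0,0,0,-0.0001,-0.0099,0,0,0,-0.0016,-0.0098,0,0,0,-0.0031,-0.0094,0,0,0,-0.0045,-0.0088,0,0,0,-0.0058,-0.008,0,0]'

```text
clock: 16.92
tool_pos: [0.5788, -0.1844, 0.1835]
tool_rot: [-0.024, 1.0, 0.017, -0.004]
force: [8.6, -2.6, 1.9]
width: 0.0197
```

```bash
python3 -c "
from w import *
nxt(.15,9,c=(.5203,-.1525),r=.0665);ft()
p=robot.camera('side');crop(p,'d2.png',285,170,100,80,8)"
```

```text
t16.93 pos [ 0.5788 -0.1844  0.1835] jaw 1.619 tilt [-0.009  0.034 -0.999] F [ 8.6 -2.6  1.9] M [-0.41 -1.57 -0.03] w 0.0197 q [-0.4   0.5   1.52  0.03  1.15 -2.03]
phi -0.499 r 0.0666
[[0, -0.0055, -0.0083, 0, 0], [0, -0.0066, -0.0075, 0, 0], [0, -0.0077, -0.0064, 0, 0], [0, -0.0085, -0.0052, 0, 0], [0, -0.0092, -0.0038, 0, 0], [0, -0.0096, -0.0024, 0, 0], [0, -0.0099, -0.001, 0, 0], [0, -0.01, 0.0005, 0, 0], [0, -0.0098, 0.002, 0, 0]] dz -0.00045384330917347393
Frad_out 8.8  Ftang_cw -1.7
```

View pics/d2.png

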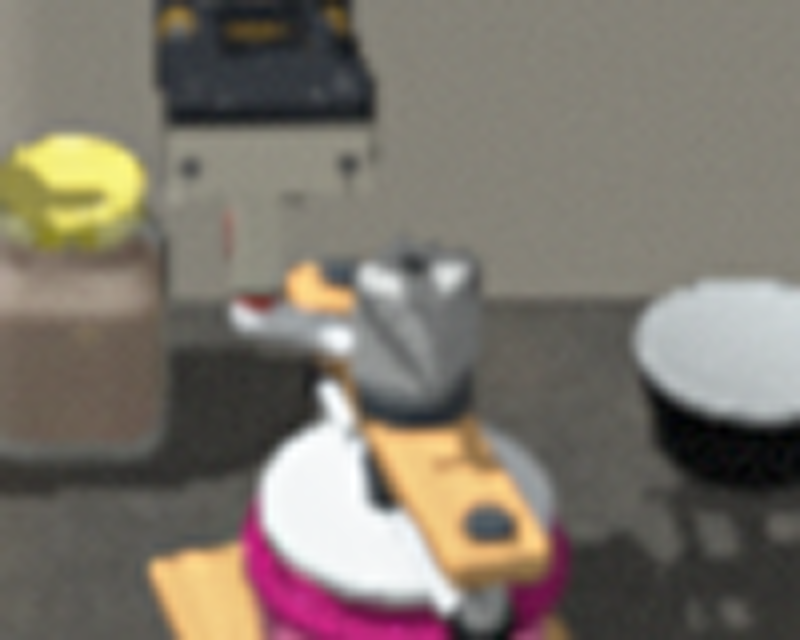

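play_rows --steps '[0,-0.0051,-0.0085,0,0,0,-0.0064,-0.0076,0,0,0,-0.0077,-0.0064,0,0,0,-0.0085,-0.0052,0,0,0,-0.0092,-0.0038,0,0,0,-0.0096,-0.0022,0,0,0,-0.0099,-0.0006,0,0,0,-0.01,0.0008,0,0,0,-0.0098,0.0022,0,0]'

```text
clock: 18.1
tool_pos: [0.4983, -0.2157, 0.1829]
tool_rot: [-0.024, 1.0, 0.019, -0.004]
force: [4.1, 2.8, 1.3]
width: 0.0194
```

```bash
python3 -c "
from w import *
nxt(.15,9,c=(.5200,-.1522),r=.0668);ft()"
```

```text
t18.10 pos [ 0.4983 -0.2157  0.1829] jaw 1.6177 tilt [-0.008  0.037 -0.999] F [4.1 2.8 1.3] M [ 0.6  -0.63 -0.05] w 0.0194 q [-0.51  0.39  1.69  0.03  1.09 -2.14]
phi -1.901 r 0.0671
[[0, -0.0091, 0.0042, 0, 0], [0, -0.0085, 0.0053, 0, 0], [0, -0.0076, 0.0065, 0, 0], [0, -0.0066, 0.0076, 0, 0], [0, -0.0054, 0.0084, 0, 0], [0, -0.004, 0.0092, 0, 0], [0, -0.0026, 0.0096, 0, 0], [0, -0.0012, 0.01, 0, 0], [0, 0.0003, 0.01, 0, 0]] dz 7.73425079122203e-05
Frad_out -4.0  Ftang_cw -3.0
```

play_rows --steps '[0,-0.009,0.0044,0,0,0,-0.0085,0.0053,0,0,0,-0.0076,0.0065,0,0,0,-0.0066,0.0076,0,0,0,-0.0054,0.0084,0,0,0,-0.004,0.0092,0,0,0,-0.0026,0.0096,0,0,0,-0.0012,0.01,0,0,0,0.0003,0.01,0,0]'

```text
clock: 19.23
tool_pos: [0.4532, -0.1407, 0.1835]
tool_rot: [-0.024, 1.0, 0.017, 0.001]
force: [9.0, -3.8, -1.9]
width: 0.0197
```

```bash
python3 -c "
from w import *
nxt(.15,9,c=(.5200,-.1522),r=.0668);ft()"
```

```text
t19.23 pos [ 0.4532 -0.1407  0.1835] jaw 1.6184 tilt [ 0.001  0.034 -0.999] F [ 9.  -3.8 -1.9] M [-0.76 -1.71 -0.12] w 0.0197 q [-0.42  0.26  1.87  0.04  1.02 -2.06]
phi 2.972 r 0.0678
[[0, 0.0034, 0.0095, 0, 0], [0, 0.0039, 0.0093, 0, 0], [0, 0.0052, 0.0085, 0, 0], [0, 0.0064, 0.0077, 0, 0], [0, 0.0075, 0.0067, 0, 0], [0, 0.0084, 0.0054, 0, 0], [0, 0.0091, 0.0042, 0, 0], [0, 0.0096, 0.0027, 0, 0], [0, 0.0099, 0.0012, 0, 0]] dz -0.0005152200201328505
Frad_out -9.5  Ftang_cw -2.2
```

play_rows --steps '[0,0.0034,0.0095,-0.0005,0,0,0.0042,0.0091,0,0,0,0.0054,0.0084,0,0,0,0.0064,0.0077,0,0,0,0.0075,0.0066,0,0,0,0.0084,0.0053,0,0,0,0.0091,0.0041,0,0,0,0.0096,0.0026,0,0,0,0.0099,0.0011,0,0]'

```text
clock: 20.35
tool_pos: [0.5199, -0.0846, 0.1833]
tool_rot: [-0.025, 1.0, 0.014, -0.0]
force: [-3.0, -9.8, 3.7]
width: 0.0208
```

```bash
python3 -c "
from w import *
nxt(.15,9,c=(.5200,-.1522),r=.0668);ft()"
```

```text
t20.35 pos [ 0.5199 -0.0846  0.1833] jaw 1.6207 tilt [-0.002  0.027 -1.   ] F [-3.  -9.8  3.7] M [-1.95  0.38  0.03] w 0.0208 q [-0.26  0.35  1.74  0.03  1.05 -1.9 ]
phi 1.573 r 0.0676
[[0, 0.01, -0.0015, 0, 0], [0, 0.0097, -0.0022, 0, 0], [0, 0.0094, -0.0036, 0, 0], [0, 0.0086, -0.005, 0, 0], [0, 0.0079, -0.0063, 0, 0], [0, 0.0068, -0.0073, 0, 0], [0, 0.0056, -0.0083, 0, 0], [0, 0.0044, -0.009, 0, 0], [0, 0.0029, -0.0096, 0, 0]] dz -0.0002893608877589382
Frad_out -9.9  Ftang_cw -3.0
```

play_rows --steps '[0,0.01,-0.0013,0,0,0,0.0098,-0.0022,0,0,0,0.0094,-0.0036,0,0,0,0.0087,-0.005,0,0,0,0.008,-0.0063,0,0,0,0.0069,-0.0072,0,0,0,0.0058,-0.0082,0,0,0,0.0046,-0.0088,0,0]'

```text
clock: 21.35
tool_pos: [0.5815, -0.1227, 0.1813]
tool_rot: [-0.025, 0.999, 0.018, -0.01]
force: [-3.2, 1.1, 7.5]
width: 0.0199
```

```bash
python3 -c "
from w import *
nxt(.08,5,c=(.5205,-.1522),r=.067);ft()"
```

```text
t21.35 pos [ 0.5815 -0.1227  0.1813] jaw 1.6212 tilt [-0.021  0.036 -0.999] F [-3.2  1.1  7.5] M [0.32 0.75 0.02] w 0.0199 q [-0.3   0.48  1.55  0.03  1.14 -1.93]
phi 0.45 r 0.0678
[[0, 0.0014, -0.0053, 0, 0], [0, 0.0018, -0.005, 0, 0], [0, 0.0013, -0.0052, 0, 0], [0, 0.0009, -0.0053, 0, 0], [0, 0.0005, -0.0053, 0, 0]] dz 0.0016571677630393689
Frad_out -2.4  Ftang_cw -2.4
```

play_rows --steps '[0,0.002,-0.0051,0.0005,0,0,0.0019,-0.005,0,0,0,0.0014,-0.0052,0,0,0,0.001,-0.0053,0,0,0,0.0005,-0.0053,0,0]'

```text
clock: 21.98
tool_pos: [0.5876, -0.1422, 0.1808]
tool_rot: [-0.025, 0.999, 0.025, -0.014]
force: [-0.6, 4.5, 7.7]
width: 0.0194
```

```bash
python3 -c "
from w import *
nxt(.06,5,c=(.5205,-.1522),r=.067);ft()
p=robot.camera('side');crop(p,'d3.png',285,185,100,80,8)"
```

```text
t21.98 pos [ 0.5876 -0.1422  0.1808] jaw 1.6207 tilt [-0.03   0.049 -0.998] F [-0.6  4.5  7.7] M [0.73 0.23 0.02] w 0.0194 q [-0.33  0.51  1.51  0.04  1.17 -1.97]
phi 0.148 r 0.0678
[[0, -0.0003, -0.0041, 0, 0], [0, 0.0002, -0.004, 0, 0], [0, -0.0, -0.004, 0, 0], [0, -0.0003, -0.0041, 0, 0], [0, -0.0005, -0.0039, 0, 0]] dz 0.0022265242789830664
Frad_out 0.1  Ftang_cw -4.6
```

View pics/d3.png

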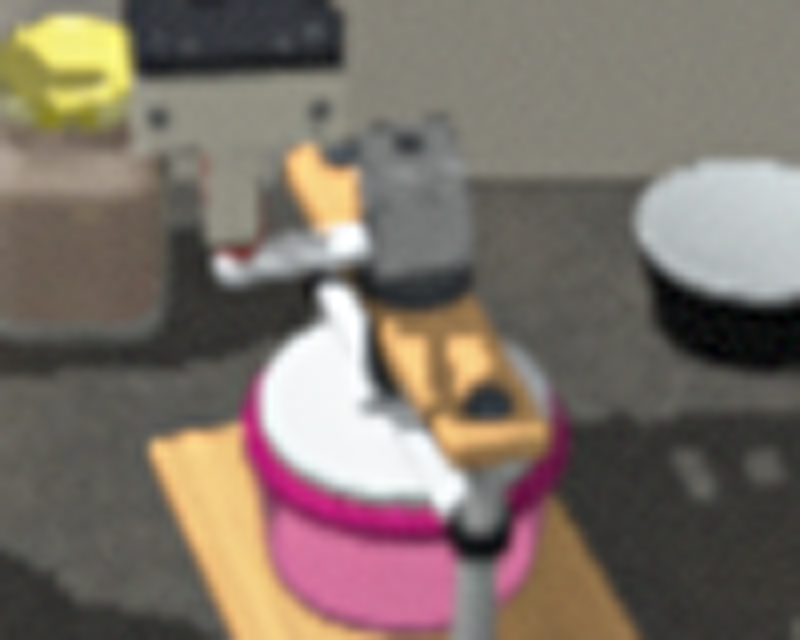

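play_rows --steps '[0,0.0002,-0.0066,0.0008,0,0,-0.0003,-0.0067,0.0003,0,0,-0.0008,-0.0067,0,0,0,-0.0015,-0.0065,0,0]'

```text
clock: 22.52
tool_pos: [0.5862, -0.1668, 0.1811]
tool_rot: [-0.025, 0.999, 0.028, -0.015]
force: [1.5, 1.6, 2.7]
width: 0.0196
```

```bash
python3 -c "
from w import *
nxt(.1,4,c=(.5205,-.1522),r=.067);ft()"
```

```text
t22.52 pos [ 0.5862 -0.1668  0.1811] jaw 1.6209 tilt [-0.031  0.055 -0.998] F [1.5 1.6 2.7] M [ 0.56 -0.47 -0.04] w 0.0196 q [-0.37  0.52  1.49  0.04  1.18 -2.01]
phi -0.218 r 0.0673
[[0, -0.0021, -0.0064, 0, 0], [0, -0.0024, -0.0062, 0, 0], [0, -0.003, -0.006, 0, 0], [0, -0.0036, -0.0057, 0, 0]] dz 0.0018679210256259404
Frad_out 1.2  Ftang_cw -1.9
```

Total ≈ 12.82 rad, drag only 1.9 N — not at the stop. Continue.

play_rows --steps '[0,-0.0018,-0.0065,0.0005,0,0,-0.0024,-0.0062,0,0,0,-0.003,-0.006,0,0,0,-0.0036,-0.0057,0,0]'

```text
clock: 23.02
tool_pos: [0.5741, -0.193, 0.1809]
tool_rot: [-0.025, 0.999, 0.028, -0.016]
force: [0.3, 3.8, 1.4]
width: 0.0197
```

```bash
python3 -c "
from w import *
nxt(.1,4,c=(.5205,-.1522),r=.067);ft()"
```

```text
t23.02 pos [ 0.5741 -0.193   0.1809] jaw 1.6202 tilt [-0.032  0.056 -0.998] F [0.3 3.8 1.4] M [ 0.63 -0.16 -0.02] w 0.0197 q [-0.42  0.51  1.5   0.04  1.18 -2.06]
phi -0.651 r 0.0673
[[0, -0.0046, -0.0049, 0, 0], [0, -0.0048, -0.0047, 0, 0], [0, -0.0052, -0.0042, 0, 0], [0, -0.0057, -0.0036, 0, 0]] dz 0.0021016608480767807
Frad_out -2.0  Ftang_cw -3.2
```

Total 13.25 rad.

play_rows --steps '[0,-0.0045,-0.0049,0,0,0,-0.0048,-0.0046,0,0,0,-0.0053,-0.0041,0,0]'

```text
clock: 23.4
tool_pos: [0.5585, -0.2076, 0.181]
tool_rot: [-0.025, 0.999, 0.028, -0.015]
force: [2.6, 4.9, 2.1]
width: 0.0198
```

```bash
python3 -c "
from w import *
nxt(.1,4,c=(.5205,-.1522),r=.067);ft()"
```

```text
t23.40 pos [ 0.5585 -0.2076  0.181 ] jaw 1.6199 tilt [-0.032  0.056 -0.998] F [2.6 4.9 2.1] M [ 0.92 -0.45 -0.01] w 0.0198 q [-0.45  0.5   1.53  0.04  1.17 -2.09]
phi -0.969 r 0.0672
[[0, -0.0058, -0.0034, 0, 0], [0, -0.006, -0.0029, 0, 0], [0, -0.0063, -0.0023, 0, 0], [0, -0.0065, -0.0017, 0, 0]] dz 0.0019689596803930953
Frad_out -2.5  Ftang_cw -5.0
```

play_rows --steps '[0,-0.0036,-0.0018,0,0,0,-0.0036,-0.0016,0,0]'

```text
clock: 23.65
tool_pos: [0.5515, -0.2113, 0.1816]
tool_rot: [-0.025, 0.999, 0.028, -0.014]
force: [4.9, 2.4, 1.8]
width: 0.0195
```

```bash
python3 -c "
from w import *
nxt(.06,4,c=(.5205,-.1522),r=.067);ft()
p=robot.camera('side');crop(p,'d4.png',285,195,90,70,8)"
```

```text
t23.65 pos [ 0.5515 -0.2113  0.1816] jaw 1.6198 tilt [-0.03   0.055 -0.998] F [4.9 2.4 1.8] M [ 0.59 -1.01 -0.05] w 0.0195 q [-0.46  0.49  1.54  0.04  1.16 -2.1 ]
phi -1.088 r 0.0668
[[0, -0.0035, -0.002, 0, 0], [0, -0.0037, -0.0015, 0, 0], [0, -0.0038, -0.0013, 0, 0], [0, -0.0039, -0.0011, 0, 0]] dz 0.001446283836543133
Frad_out 0.2  Ftang_cw -5.5
```

View pics/d4.png

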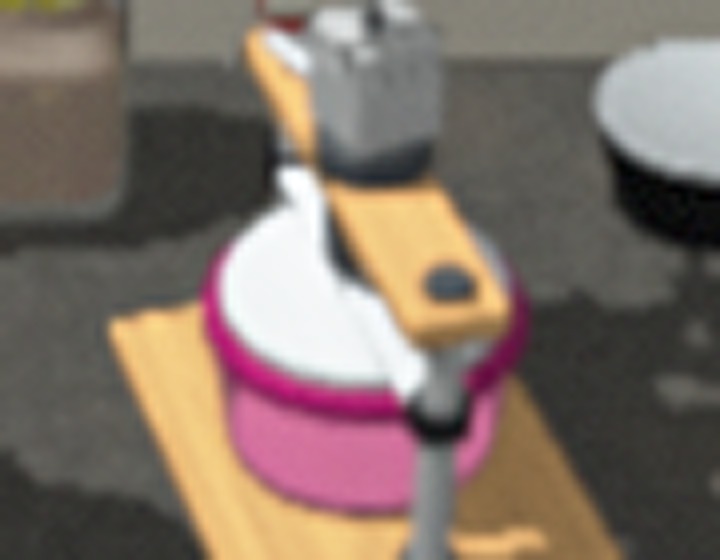

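play_rows --steps '[0,-0.003,-0.0015,0,0,0,-0.0031,-0.0013,0,0]'

```text
clock: 23.95
tool_pos: [0.546, -0.2138, 0.182]
tool_rot: [-0.025, 0.999, 0.028, -0.013]
force: [5.0, 4.4, 2.2]
width: 0.0195
```

```bash
python3 -c "
from w import *
nxt(.06,4,c=(.5205,-.1522),r=.067);ft()"
```

```text
t23.95 pos [ 0.546  -0.2138  0.182 ] jaw 1.62 tilt [-0.027  0.056 -0.998] F [5.  4.4 2.2] M [ 0.88 -1.19 -0.07] w 0.0195 q [-0.47  0.48  1.56  0.04  1.16 -2.11]
phi -1.178 r 0.0667
[[0, -0.0036, -0.0017, 0, 0], [0, -0.0039, -0.0012, 0, 0], [0, -0.0039, -0.001, 0, 0], [0, -0.0039, -0.0007, 0, 0]] dz 0.000998183906106509
Frad_out -2.1  Ftang_cw -6.3
```

play_rows --steps '[0,-0.0037,-0.0014,0,0,0,-0.0039,-0.0011,0,0]'

```text
clock: 24.2
tool_pos: [0.5399, -0.2159, 0.1825]
tool_rot: [-0.025, 0.999, 0.028, -0.01]
force: [8.8, 4.5, 1.7]
width: 0.0198
```

```bash
python3 -c "
from w import *
nxt(.06,4,c=(.5205,-.1522),r=.067);ft()"
```

```text
t24.20 pos [ 0.5399 -0.2159  0.1825] jaw 1.6205 tilt [-0.022  0.056 -0.998] F [8.8 4.5 1.7] M [ 0.68 -1.61 -0.09] w 0.0198 q [-0.48  0.47  1.57  0.04  1.15 -2.12]
phi -1.274 r 0.0666
[[0, -0.0037, -0.0015, 0, 0], [0, -0.004, -0.0008, 0, 0], [0, -0.004, -0.0006, 0, 0], [0, -0.004, -0.0003, 0, 0]] dz 0.0004928484393683097
Frad_out -1.7  Ftang_cw -9.7
```

play_rows --steps '[0,-0.002,-0.0006,0,0]'

```text
clock: 24.32
tool_pos: [0.5388, -0.2162, 0.1828]
tool_rot: [-0.025, 0.999, 0.028, -0.009]
force: [8.2, 4.6, 0.2]
width: 0.0197
```

```bash
python3 -c "
from w import *
nxt(.06,4,c=(.5205,-.1522),r=.067);ft()
s=robot.camera('side')
f=8;x0,y0,w,h=240,160,90,70
im=cv2.resize(np.ascontiguousarray(s['pixels'][y0:y0+h,x0:x0+w,::-1]),None,fx=f,fy=f,interpolation=cv2.INTER_CUBIC)
q=np.linspace(0,6.28,60)
for z,r,c in((.083,.064,(0,255,0)),(.083,.056,(255,0,0)),(.109,.056,(0,0,255))):
    X=np.c_[.519+r*np.cos(q),-.1505+r*np.sin(q),0*q+z]
    cv2.polylines(im,[((proj(s,X)-[x0,y0]+.5)*f).astype(int).reshape(-1,1,2)],True,c,1)
cv2.imwrite('pics/d5.png',im)
"
```

```text
t24.32 pos [ 0.5388 -0.2162  0.1828] jaw 1.6206 tilt [-0.02   0.056 -0.998] F [8.2 4.6 0.2] M [ 0.9  -1.62 -0.13] w 0.0197 q [-0.48  0.46  1.58  0.04  1.14 -2.12]
phi -1.292 r 0.0666
[[0, -0.0038, -0.0014, 0, 0], [0, -0.0039, -0.0008, 0, 0], [0, -0.004, -0.0005, 0, 0], [0, -0.004, -0.0002, 0, 0]] dz 0.0002348276814775896
Frad_out -2.0  Ftang_cw -9.2
```

View pics/d5.png

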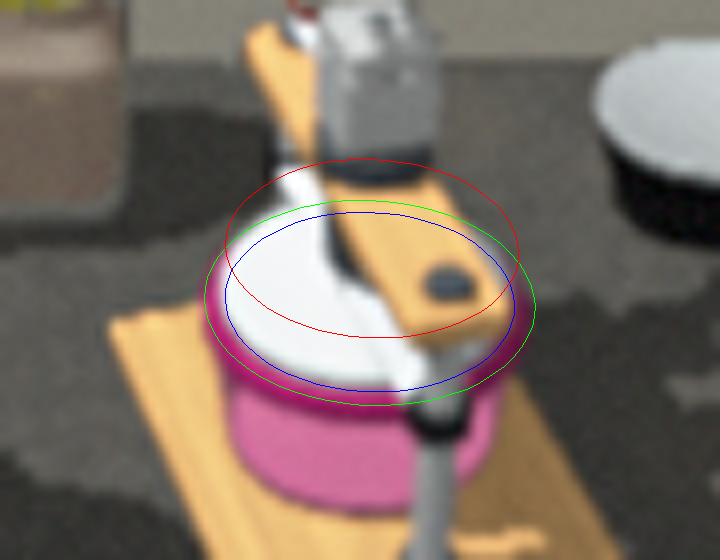

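play_rows --steps '[0,0.0025,0.0005,0,0,0.5,0,0,0,0,0.5,0,0,0,0,0.5,0,0,0,0]'

```text
clock: 24.88
tool_pos: [0.5403, -0.2147, 0.1816]
tool_rot: [-0.026, 0.999, 0.029, -0.011]
force: [0.6, -0.4, 0.1]
width: 0.044
```

```bash
python3 -c "
from h import *
st();s=robot.camera('side');crop(s,'e1.png',285,165,90,70,8)"
```

```text
t24.88 pos [ 0.5403 -0.2147  0.1816] jaw 1.6216 tilt [-0.023  0.057 -0.998] F [ 0.6 -0.4  0.1] M [-0.   -0.01  0.02] w 0.044 q [-0.48  0.47  1.57  0.04  1.15 -2.12]
```

View pics/e1.png

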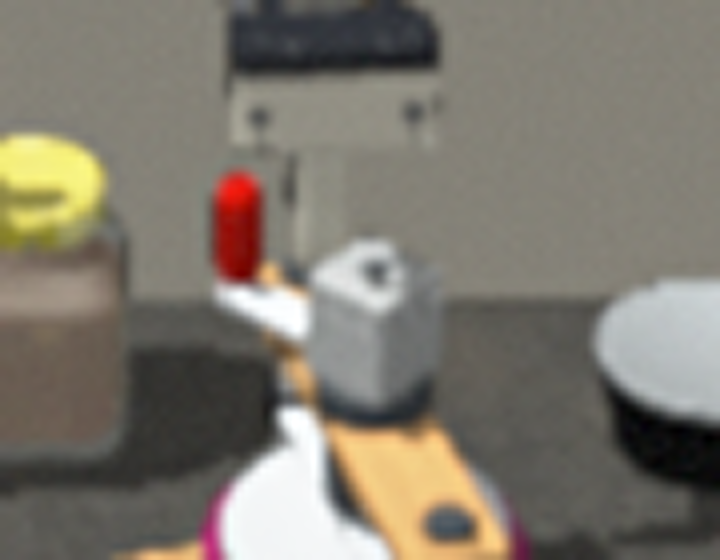

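```bash
python3 -c "
from h import *
s=robot.camera('side')
X=atz(s,269.2,152.1,.218);print(X)
for ph in(-.5,-.7,-.9,-1.1,-1.27): print(ph,proj(s,[.519+.066*np.cos(ph),-.151+.066*np.sin(ph),.218]))
p=robot.camera('top');crop(p,'e1t.png',340,240,140,110,5.5)
st()
"
```

```text
[ 0.5713912  -0.19417324  0.218     ]
-0.5 [[267.38240873 154.20860532]]
-0.7 [[269.84624432 152.22253816]]
-0.9 [[272.96271598 150.57097756]]
-1.1 [[276.60768227 149.30873002]]
-1.27 [[280.01881326 148.57253642]]
t25.02 pos [ 0.5404 -0.2147  0.1818] jaw 1.6214 tilt [-0.022  0.057 -0.998] F [-0.4  0.4 -0.6] M [ 0.01 -0.07  0.02] w 0.0462 q [-0.48  0.47  1.57  0.04  1.15 -2.12]
```

View pics/e1t.png

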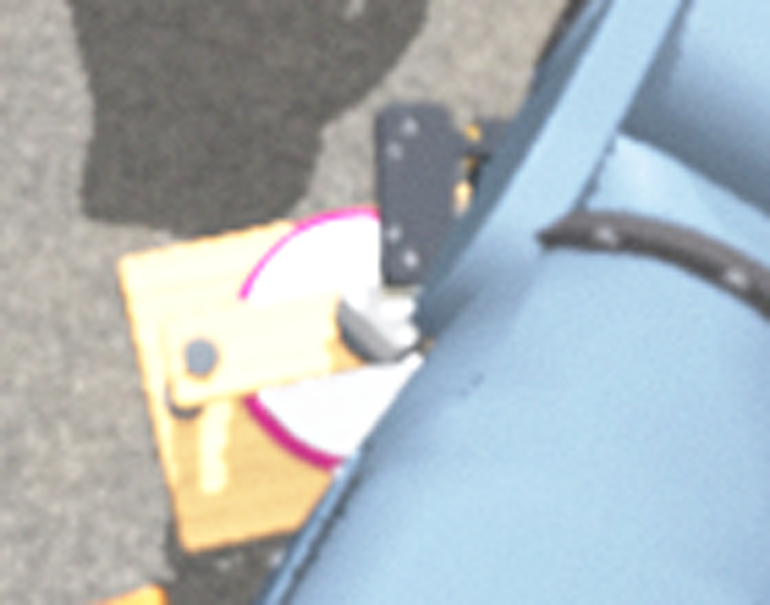

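play_rows --steps '[0.6,0,0,0.03,0,0.6,0,0,0.025,0,0.6,0.016,0.01,0,0,0.6,0.016,0.01,0,0,0.6,0,0,0,0]'

```text
clock: 25.65
tool_pos: [0.574, -0.1931, 0.2359]
tool_rot: [-0.025, 0.999, 0.029, -0.012]
force: [-0.0, 0.1, -1.0]
width: 0.0561
```

```bash
python3 -c "
from h import *
st();s=robot.camera('side');crop(s,'e2.png',285,155,90,70,8)"
```

```text
t25.65 pos [ 0.574  -0.1931  0.2359] jaw 1.6211 tilt [-0.025  0.058 -0.998] F [-0.   0.1 -1. ] M [ 0.   -0.01 -0.03] w 0.0561 q [-0.42  0.46  1.45  0.04  1.28 -2.06]
```

View pics/e2.png

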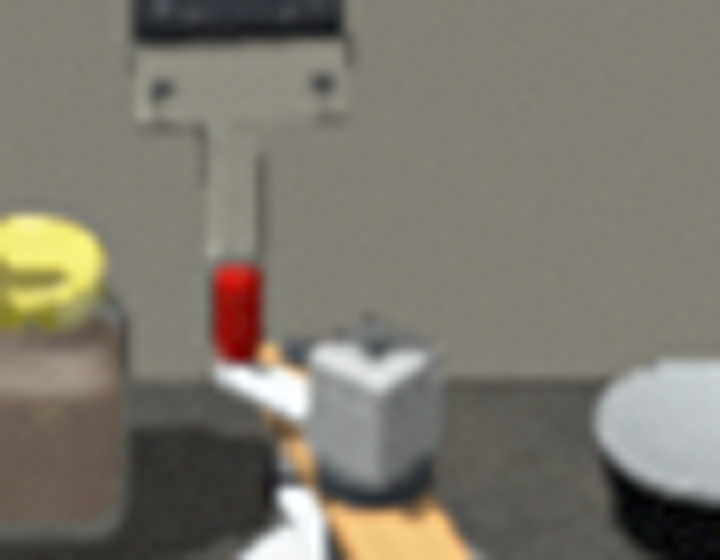

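play_rows --steps '[0.6,-0.001,-0.001,-0.03,0,0.6,0,0,-0.022,0,0.6,0,0,0,0,0,0,0,0,0,0,0,0,0,0,0,0,0,0,0,0,0,0,0,0,0,0,0,0,0]' --newtons 10

```text
clock: 26.7
tool_pos: [0.5721, -0.1949, 0.1832]
tool_rot: [-0.025, 0.999, 0.029, -0.012]
force: [-0.1, -0.2, -2.0]
width: 0.0196
```

```bash
python3 -c "
from w import *
nxt(.05,6,c=(.5205,-.1522),r=.067);ft()"
```

```text
t26.70 pos [ 0.5721 -0.1949  0.1832] jaw 1.6211 tilt [-0.025  0.057 -0.998] F [-0.1 -0.2 -2. ] M [-0.06 -0.06 -0.03] w 0.0196 q [-0.42  0.51  1.51  0.05  1.17 -2.06]
phi -0.691 r 0.067
[[0, -0.0022, -0.0025, 0, 0], [0, -0.0023, -0.0024, 0, 0], [0, -0.0025, -0.0023, 0, 0], [0, -0.0025, -0.0022, 0, 0], [0, -0.0027, -0.002, 0, 0], [0, -0.0027, -0.002, 0, 0]] dz -0.00017464029608524334
Frad_out 0.1  Ftang_cw 0.2
```

play_rows --steps '[0,-0.0022,-0.0025,0,0,0,-0.0023,-0.0024,0,0]'

```text
clock: 26.95
tool_pos: [0.5674, -0.1999, 0.183]
tool_rot: [-0.026, 0.999, 0.029, -0.012]
force: [0.0, -1.0, -2.4]
width: 0.0196
```

```bash
python3 -c "
from w import *
nxt(.05,3,c=(.5205,-.1522),r=.067);ft()"
```

```text
t26.95 pos [ 0.5674 -0.1999  0.183 ] jaw 1.6214 tilt [-0.025  0.057 -0.998] F [ 0.  -1.  -2.4] M [-0.08 -0.14 -0.07] w 0.0196 q [-0.44  0.5   1.52  0.04  1.17 -2.08]
phi -0.794 r 0.0669
[[0, -0.0024, -0.0024, 0, 0], [0, -0.0025, -0.0021, 0, 0], [0, -0.0027, -0.0021, 0, 0]] dz 1.8901100906715262e-05
Frad_out 0.7  Ftang_cw 0.7
```

play_rows --steps '[0,-0.0025,-0.0023,0,0,0,-0.0025,-0.0022,0,0]'

```text
clock: 27.2
tool_pos: [0.5621, -0.2048, 0.1829]
tool_rot: [-0.026, 0.999, 0.029, -0.012]
force: [1.3, 0.9, -1.1]
width: 0.0196
```

```bash
python3 -c "
from w import *
nxt(.05,3,c=(.5205,-.1522),r=.067);ft()"
```

```text
t27.20 pos [ 0.5621 -0.2048  0.1829] jaw 1.6212 tilt [-0.025  0.057 -0.998] F [ 1.3  0.9 -1.1] M [ 0.24 -0.27  0.03] w 0.0196 q [-0.45  0.5   1.52  0.04  1.17 -2.09]
phi -0.902 r 0.0671
[[0, -0.0027, -0.002, 0, 0], [0, -0.0028, -0.0018, 0, 0], [0, -0.0029, -0.0018, 0, 0]] dz 7.388465705163161e-05
Frad_out 0.1  Ftang_cw -1.6
```

play_rows --steps '[0,-0.0027,-0.002,0,0,0,-0.0028,-0.0018,0,0]'

```text
clock: 27.45
tool_pos: [0.5566, -0.2085, 0.183]
tool_rot: [-0.025, 0.999, 0.029, -0.011]
force: [3.5, 3.5, -1.9]
width: 0.0198
```

```bash
python3 -c "
from w import *
nxt(.05,3,c=(.5205,-.1522),r=.067);ft()"
```

```text
t27.45 pos [ 0.5566 -0.2085  0.183 ] jaw 1.6212 tilt [-0.024  0.058 -0.998] F [ 3.5  3.5 -1.9] M [ 0.33 -0.63 -0.06] w 0.0198 q [-0.46  0.49  1.54  0.05  1.16 -2.1 ]
phi -1.001 r 0.0669
[[0, -0.0028, -0.0018, 0, 0], [0, -0.003, -0.0016, 0, 0], [0, -0.003, -0.0015, 0, 0]] dz 7.210204924362751e-06
Frad_out -1.0  Ftang_cw -4.8
```

play_rows --steps '[0,-0.0028,-0.0015,0,0,0,-0.003,-0.0014,0,0]'

```text
clock: 27.7
tool_pos: [0.5512, -0.2114, 0.1833]
tool_rot: [-0.025, 0.999, 0.029, -0.01]
force: [5.7, 3.3, -2.0]
width: 0.0195
```

```bash
python3 -c "
from w import *
nxt(.05,3,c=(.5205,-.1522),r=.067);ft()"
```

```text
t27.70 pos [ 0.5512 -0.2114  0.1833] jaw 1.6212 tilt [-0.022  0.058 -0.998] F [ 5.7  3.3 -2. ] M [ 0.39 -1.   -0.11] w 0.0195 q [-0.46  0.48  1.55  0.05  1.16 -2.11]
phi -1.092 r 0.0667
[[0, -0.0029, -0.0018, 0, 0], [0, -0.003, -0.0013, 0, 0], [0, -0.0032, -0.0011, 0, 0]] dz -0.00027140193237529253
Frad_out -0.2  Ftang_cw -6.6
```

play_rows --steps '[0,0.0018,0.001,0,0,0,0.0018,0.001,0,0,0,0.0018,0.001,0,0,0,0.0017,0.0011,0,0]'

```text
clock: 28.2
tool_pos: [0.5586, -0.2071, 0.1834]
tool_rot: [-0.025, 0.999, 0.029, -0.01]
force: [2.6, 1.6, -2.2]
width: 0.0194
```

```bash
python3 -c "
from w import *
nxt(.05,3,c=(.5205,-.1522),r=.067);ft()"
```

```text
t28.20 pos [ 0.5586 -0.2071  0.1834] jaw 1.6211 tilt [-0.021  0.058 -0.998] F [ 2.6  1.6 -2.2] M [ 0.07 -0.4  -0.01] w 0.0194 q [-0.45  0.49  1.53  0.05  1.16 -2.09]
phi -0.964 r 0.0668
[[0, -0.0027, -0.002, 0, 0], [0, -0.0029, -0.0017, 0, 0], [0, -0.0029, -0.0016, 0, 0]] dz -0.0003865368067017816
Frad_out 0.2  Ftang_cw -3.0
```

play_rows --steps '[0,0.0016,0.0011,0,0,0,0.0015,0.0012,0,0,0,0,0,0,0]'

```text
clock: 28.58
tool_pos: [0.5616, -0.2049, 0.1833]
tool_rot: [-0.026, 0.999, 0.029, -0.01]
force: [1.1, 1.6, -1.6]
width: 0.0191
```

```bash
python3 -c "
from w import *
nxt(.05,3,c=(.5205,-.1522),r=.067);ft()"
```

```text
t28.57 pos [ 0.5616 -0.2049  0.1833] jaw 1.6213 tilt [-0.022  0.058 -0.998] F [ 1.1  1.6 -1.6] M [-0.09 -0.21  0.01] w 0.0191 q [-0.45  0.49  1.53  0.05  1.17 -2.09]
phi -0.909 r 0.0668
[[0, -0.0026, -0.0021, 0, 0], [0, -0.0028, -0.0019, 0, 0], [0, -0.0029, -0.0017, 0, 0]] dz -0.0003372381012631265
Frad_out -0.6  Ftang_cw -1.8
```

play_rows --steps '[0,0.0014,0.0011,0,0,0,0.0014,0.0011,0,0,0,0,0,0,0]'

```text
clock: 28.95
tool_pos: [0.5642, -0.2028, 0.1833]
tool_rot: [-0.025, 0.999, 0.029, -0.011]
force: [0.5, -0.5, -0.9]
width: 0.0197
```

```bash
python3 -c "
from w import *
nxt(.05,3,c=(.5205,-.1522),r=.067);ft()"
```

```text
t28.95 pos [ 0.5642 -0.2028  0.1833] jaw 1.6211 tilt [-0.023  0.057 -0.998] F [ 0.5 -0.5 -0.9] M [-0.06 -0.14  0.01] w 0.0197 q [-0.44  0.5   1.52  0.05  1.17 -2.08]
phi -0.859 r 0.0669
[[0, -0.0025, -0.0022, 0, 0], [0, -0.0027, -0.002, 0, 0], [0, -0.0028, -0.0018, 0, 0]] dz -0.0003217570547515425
Frad_out 0.6  Ftang_cw -0.0
```

Unloaded. Release, lift clear.

play_rows --steps '[0.6,0,0,0,0,0.6,0,0,0,0,0.6,0,0,0,0,0.6,0,0,0,0,0.6,0,0,0.02,0,0.6,0,0,0.035,0,0.6,0,0,0.04,0,0.6,0,0.04,0.02,0,0.6,-0.03,0.06,0,0,0.6,-0.03,0.06,0,0]'

```text
clock: 30.2
tool_pos: [0.5063, -0.0489, 0.301]
tool_rot: [-0.023, 0.999, 0.029, -0.011]
force: [1.0, -0.3, -0.2]
width: 0.0561
```

play_rows --steps '[0.6,-0.03,0.06,0,0,0.6,-0.03,0.06,0,0,0.6,-0.03,0.06,0,0,0.6,-0.03,0.06,0,0,0.6,0,0.05,0,0,0.6,0,0.05,0,0,0.6,0,0,0,0]'

```text
clock: 31.08
tool_pos: [0.3906, 0.28, 0.3029]
tool_rot: [-0.025, 0.999, 0.03, -0.009]
force: [0.3, 0.4, -0.9]
width: 0.0556
```

```bash
python3 -c "
from h import *
st();s=robot.camera('side');crop(s,'f1.png',285,190,100,80,8)
p=robot.camera('top');cv2.imwrite('pics/f1t.png',p['pixels'][:,:,::-1]);crop(p,'f1tz.png',340,245,90,80,8)
f=8;x0,y0=245,150
"
```

```text
t31.07 pos [0.3906 0.28   0.3029] jaw 1.6194 tilt [-0.019  0.06  -0.998] F [ 0.3  0.4 -0.9] M [ 0.04 -0.01  0.08] w 0.0556 q [ 0.49  0.13  1.72  0.06  1.28 -1.15]
```

View pics/f1.png

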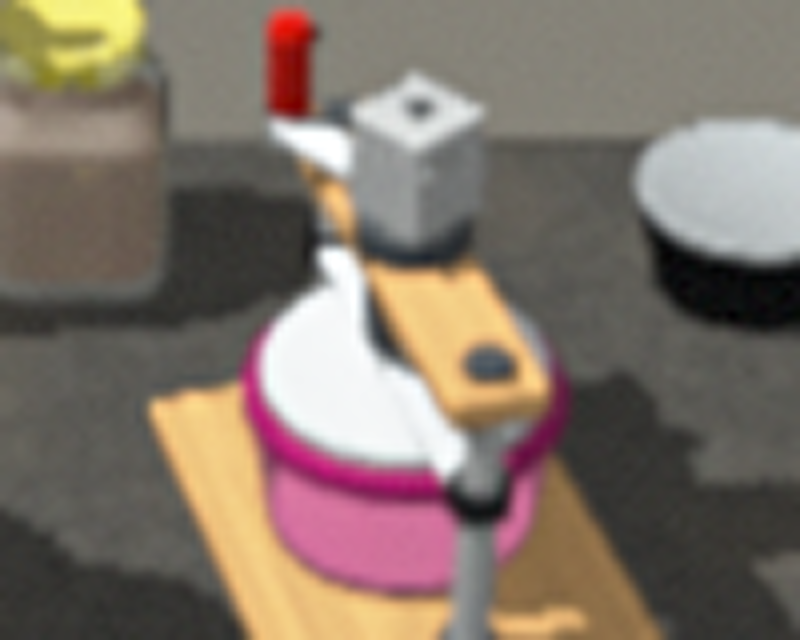

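View pics/f1tz.png

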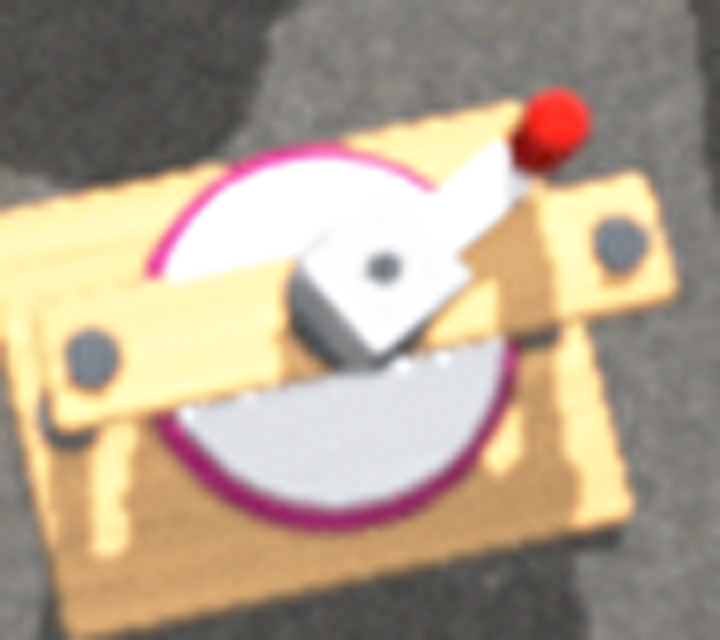

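View pics/f1t.png

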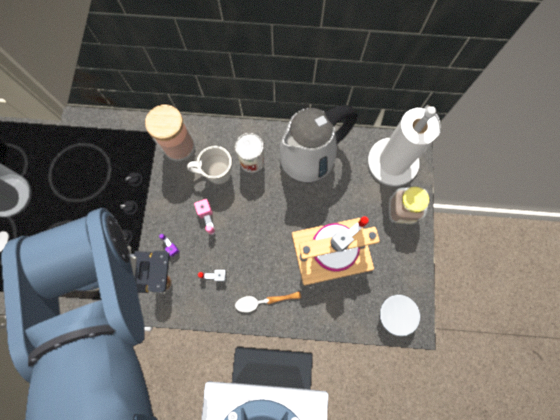

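```bash
python3 -c "
from h import *
p=robot.camera('top');s=robot.camera('side')
k=atz(p,363.9,219.3,.218);h=atz(p,342.3,238.0,.208);print(k,h,np.hypot(*(k-h)[:2]),np.arctan2(k[1]-h[1],k[0]-h[0]))
ph=np.arctan2(k[1]-h[1],k[0]-h[0])
for q,n,x0,y0 in((s,'side',245,150),(p,'top',295,205)):
    f=8;im=cv2.resize(np.ascontiguousarray(q['pixels'][y0:y0+75,x0:x0+95,::-1]),None,fx=f,fy=f,interpolation=cv2.INTER_CUBIC)
    c=np.array([.519,-.1515,.165]);t=ph+np.pi/4+np.arange(4)*np.pi/2;a=np.linspace(0,6.28,50)
    for X,col in((np.c_[c[0]+.02546*np.cos(t),c[1]+.02546*np.sin(t),0*t+.165],(0,0,255)),(np.c_[c[0]+.02546*np.cos(t),c[1]+.02546*np.sin(t),0*t+.208],(0,0,255)),(np.c_[c[0]+.056*np.cos(a),c[1]+.056*np.sin(a),0*a+.083],(255,0,0)),(np.c_[c[0]+.064*np.cos(a),c[1]+.064*np.sin(a),0*a+.083],(0,255,0))):
        cv2.polylines(im,[((proj(q,X)-[x0,y0]+.5)*f).astype(int).reshape(-1,1,2)],True,col,1)
    cv2.imwrite(f'pics/g_{n}.png',im)
"
```

```text
[ 0.56478641 -0.19906811  0.218     ] [ 0.51911606 -0.1525822   0.208     ] 0.06516686695813247 -0.794247713834132
```

View pics/g_side.png

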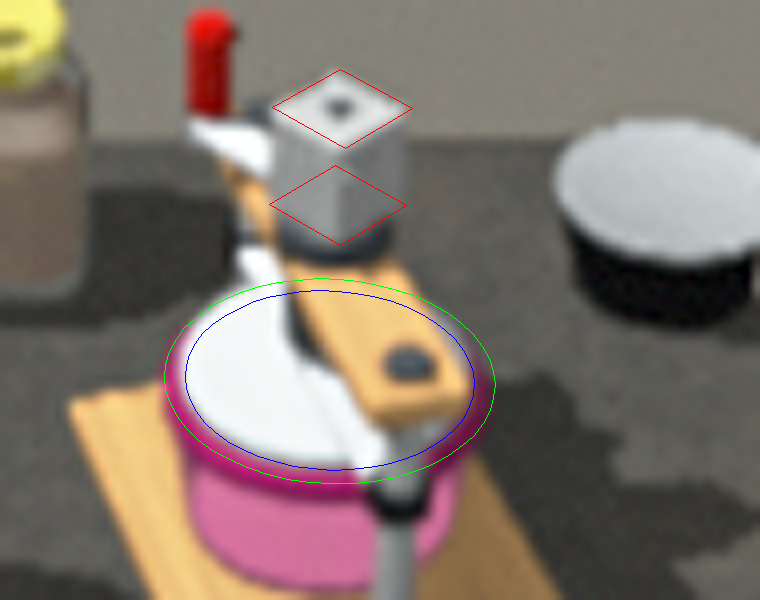

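View pics/g_top.png

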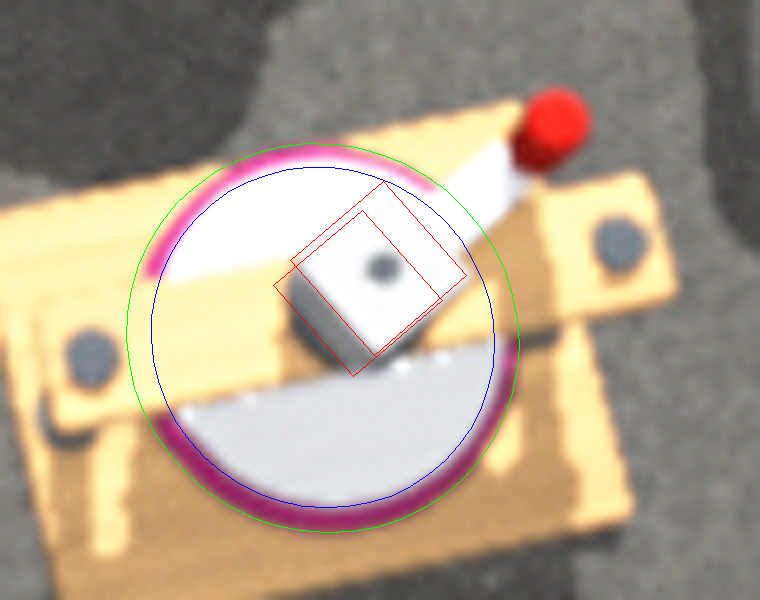

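```bash
python3 -c "
from h import *
print(robot.finish_job());st()"
```

```text
the job is handed in; nothing more can be done
None
the job is handed in; nothing more can be done
```

The crank is seated on the shaft and wound down to the stop, and I handed the job in at about 31 s of the 72 s allowed. `finish_job` gives no verdict, so the result below rests on my own checks.

**What I did**
- I fitted the larger silver crank with the red knob. It slid fully on, with its underside at 0.165 m, and touched down on the housing with a brief push of about 40 N.
- I held the red knob and wound it clockwise for roughly 2.15 turns.
- The drag at the knob stayed around 2–3 N while winding, then climbed to 9.7 N at the stop.
- On the first release, after I had backed off only slightly, the loaded crank sprang back about 0.6 rad.
- I took the knob again, wound back until the drag rose to 6.6 N, eased the load down to about 0 N, and only then let go and moved away.

**Last checks**
- **Plate:** in the last pictures it lies on the lid, within the 1–2 mm the images can show.
- **Crank:** it is seated flush on the housing.
- **Other things:** they look unmoved, though I did not measure them.
- **Robot:** it is clear and touching nothing.

**What disagreed or stayed uncertain**
- The exact angle of the stop is known only to about 0.1 rad, which is about 0.2 mm of plate height, because the winding and unwinding drag readings did not quite agree.
- The side and top cameras differed by 1–2 mm in position.
- The gripper picked up a tilt of about 0.06 rad over the job.

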